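# Dry the washed canopy brackets

### The arm

A 6-joint arm with a two-finger parallel gripper is mounted at the origin on the work surface. World frame = base frame: x ahead of the robot, y to its left, z up, the work surface at z = 0. Lengths are in m, angles in degrees, forces in N, time in s.
With the tool pointing down it reaches from about 0.35 to 0.875 m from the base axis. Payload 4.2 kg.
Tool frame: the origin (TCP) lies on the centre line of the jaws, within the pads' length; the fingertips stand 25 mm ahead of it and the grasp point (between the pads) lies 6 mm ahead of it (finger_overhang is the distance from the TCP to the fingertips, in m); z points along the fingers, y is the line along which they close (so a half turn about z gives the same grasp; the last joint's range is limited). The gripper opens to 87 mm and grips with 3 to 60 N. Pads are 19 mm wide; open, the fingers measure 117 mm over their backs; the gripper's body (75 mm by 190 mm) begins 51 mm behind the grasp point.
Start: joints at [-61.788, 22.042, 0.453, 0, -68.411, -14.817], TCP at [0.145, -0.608, 0.225] pointing down, gripper open.
Joint ranges: [-179.83, 179.83], [-69.29, 118.12], [-61.27, 80.66], [-181.25, 117.63], [-171.15, -9.14], [-177.46, 177.46]. Speed limits (degrees/s): [159.86, 159.86, 180, 180, 180, 180].

### API

Orientations are given as a 3x3 rotation matrix whose columns are the frame's x, y, z axes.
In Python, from station import sense, capture, finish_job, spot_in, tip_of, finger_overhang gives the robot as it stands. The module is installed in compiled form; this text tells all that it offers.
- The arm moves only by the tool servo_tool, never from a script. Its arguments are lists of equal length, an entry for each row: "slide": the shift along the tool's x, y, z in m, a list of three; "spin": the turn about the tool's z in degrees; "grip": the closure, from 0 (fully open) to 1 (shut). A call has exactly 5 rows; each row is the pose to reach, as a shift and turn from the pose commanded when the call began, along the tool's axes at that moment; what a row does not reach only later rows make up. A row lasts 1/12 s, in which the tool goes at most 41.7 mm and 7.16 degrees, less where a joint would pass 70% of its speed; a pose out of reach is approached as far as the arm can. A call with a gripper value outside its range is refused whole. The fingers move at their own pace and stop on an object; the grip force is fixed at half the most. Time passes only in rows, so rows that repeat a pose let the fingers close, or fill a call up. It gives the time, the measured TCP pose, the force, the opening and the grip force at its end, in the units of the state.
- sense(): the state, without advancing time (a new reading comes with each control period).
- capture(name): name is "scene" or "top" or "wrist"; returns a dict with "pixels" (480x640x3 uint8, blue, green, red), "depth" (480x640 float32, m along the optical axis (not along the pixel's ray), 0 where there is no reading), "fx", "fy", "cx", "cy" (pixels), "R" (3x3) and "t" (3): a world point X has camera coordinates R X + t; the wrist camera has in their place "hand_eye" (4x4, takes a point from camera to tool coordinates, whose origin is the TCP and whose axes are the flange's). Camera axes: x right, y down, z forward; pixel columns grow to the right and rows downward; lengths in m; the calibration is good to about 2 mm. The wrist camera is an equidistant fisheye: a pixel r from the principal point sees the ray r / f radians off the axis. A picture is of the moment at which its call begins: read the wrist's pose just before it.
- finish_job(): hands the job in; it is judged then, once.
Trained networks look in the newest picture that a camera, given by its name, has taken for a name from the list of things; names that differ only in an ending like _2 or _b are one class to them, and where a whole thing is asked for, a point or a joint stands for the part that bears it (a point fixed in the world has none). Each returns a list of dicts, best first, with "conf" (0 to 1); they miss things now and then, are a little off and sometimes report something else, mostly with a low value. They report only what shows in the picture. A call takes as long as a camera call.
- spot_in(thing, camera): "point" ([x, y, z] in m, in world coordinates, good to about 4 mm: the middle of the surface that is visible of it).
- tip_of(thing, camera): "point" ([x, y, z] in m, in world coordinates, good to about 4 mm: a listed point, or the origin of a listed thing).
The state is a dict: "time_s": time; "joints": joint angles; "joint_velocities": joint speeds; "effort": joint torques, N m; "tcp_pos": TCP position; "ee_rot": TCP orientation; "wrist_force": force on the tool from outside, world axes, zero at the start; "moment": the same for the moment, N m; "gripper_width": opening from 0.0 (shut) to 1.0 (fully open); "gripper_force": force on a finger pad.
Only numpy, scipy, OpenCV 4.12 (cv2) and the standard library are available. Lean on these libraries where they do the work, as an engineer would, in place of code of your own. Each camera call takes 0.05 s, during which the arm holds its last target. There are 200 camera calls.

### The job

Shut the blower's slim air ring (its tab over the single narrow lug) so nothing blows while you load. Then turn the washer carousel to bring each canopy bracket in turn to the gap in the wire guard, lift it out, and hang every bracket astride the drying rail, leaving the wet pedal in its bay. With all of them hanging, turn the air ring until its tab is centred over the broad lug, never touching the fixed rings above and below it and leaving the crank arm and the flat leaf hinge on the ledge where they lie.

Things in the scene. Friction and masses are not known exactly. Their poses are not given: they have to be found in the camera images.
- air_ring (a joint): Angle of the blower's slim knurled dark steel air ring about its vertical axis (rad, grows counter-clockwise seen from above). 0 = tab exactly over the narrow lug (shut), 1.2 = tab centred over the broad lug (open); it turns freely from -0.6 to 2.2 with light friction (about 0.1 N m), no spring, and stays where left.
- ring_centre (a point): Centre of the air ring, on its axis at mid-height, 113 mm above the ledge. The ring is 56 mm in diameter and 14 mm thick (heights 106 to 120 mm); a 10 mm wide, 12 mm thick tab sticks out radially to 54 mm from the axis. This point's -x axis points along the tab and turns with it.
- ring_tab (a point): Outer end of the air ring's tab, at the ring's mid-height, 54 mm from the axis.
- lower_ring: Fixed aluminium ring right under the air ring, 52 mm in diameter, its top 103 mm above the ledge; do not touch. Two lugs, tops 98 mm high, reach 56 mm from the axis: a narrow one 10 mm wide along this body's -x, and a broad one 26 mm wide 1.2 rad counter-clockwise from it. Origin on the ring axis at ledge level; the round blower foot is 116 mm across.
- upper_ring: Fixed aluminium ring and cap right above the air ring, 40 mm in diameter, heights 122 to 146 mm; do not touch. Origin on the ring axis at ledge level.
- carousel (a joint): Angle of the washer carousel about its vertical axis (rad, counter-clockwise seen from above), 0 at the start wherever it stands; turns without end either way with light friction (about 0.1 N m) and stays where left.
- hub_knob (a point): Centre of the carousel's round black hub knob, on the carousel axis, 150 mm above the ledge; 44 mm in diameter, 36 mm tall (heights 132 to 168 mm). Pinch it from above to turn the carousel.
- stand: Fixed foot and wire guard of the carousel; origin on the carousel axis at ledge level, the guard's gap along -x. The aluminium pan on it is 348 mm across, its floor 36 mm above the ledge, with five bays 72 degrees apart centred 105 mm from the axis, parted by radial fins 40 mm high, with a 14 mm high rim and a 120 mm wide, 40 mm high central boss.
- guard_gap (a point): Middle of the gap in the fixed wire guard, at bay radius (105 mm from the carousel axis) and pan floor height. The guard's wires (6 mm, two arcs of 78 and 178 mm radius joined by spokes, 140 mm above the ledge) cover every bay but the one facing this gap; the gap spans 43 degrees to either side.
- bracket1: Zinc bracket, inverted U of 5 mm sheet: 48 mm across its legs (x), 70 mm wide (y), 80 mm tall; 38 mm gap between the 75 mm legs, with 14 mm knuckles outside at the feet (72 mm overall). Origin midway between the feet, z up through the top plate, y along the channel (along the rail once hung). About 0.25 kg. Starts upright in a carousel bay, one leg towards the hub; may be absent.
- bracket2: Zinc bracket, inverted U of 5 mm sheet: 48 mm across its legs (x), 70 mm wide (y), 80 mm tall; 38 mm gap between the 75 mm legs, with 14 mm knuckles outside at the feet (72 mm overall). Origin midway between the feet, z up through the top plate, y along the channel (along the rail once hung). About 0.25 kg. Starts upright in a carousel bay, one leg towards the hub; may be absent.
- bracket3: Zinc bracket, inverted U of 5 mm sheet: 48 mm across its legs (x), 70 mm wide (y), 80 mm tall; 38 mm gap between the 75 mm legs, with 14 mm knuckles outside at the feet (72 mm overall). Origin midway between the feet, z up through the top plate, y along the channel (along the rail once hung). About 0.25 kg. Starts upright in a carousel bay, one leg towards the hub; may be absent.
- bracket4: Zinc bracket, inverted U of 5 mm sheet: 48 mm across its legs (x), 70 mm wide (y), 80 mm tall; 38 mm gap between the 75 mm legs, with 14 mm knuckles outside at the feet (72 mm overall). Origin midway between the feet, z up through the top plate, y along the channel (along the rail once hung). About 0.25 kg. Starts upright in a carousel bay, one leg towards the hub; may be absent.
- wet_pedal: Black nylon pedal, 70 x 80 x 26 mm, lying in the fifth carousel bay; it stays there. Origin at the centre of its underside.
- rail_mid (a point): Middle of the drying rail's horizontal bar, on its centre line 200 mm above the ledge; the bar runs along this point's y axis, 14 mm in diameter, 340 mm long, on a post at each end. A bracket hanging on it has its origin 68 mm below this point; hanging a little crooked is fine. Room for four side by side, 80 mm apart, within 120 mm of the middle.
- crank_arm: Scuffed aluminium crank arm, 205 mm long, 38 mm wide, 16 mm thick, lying on the ledge; leave it alone. Origin at the middle of its underside.
- leaf_hinge: Flat zinc leaf hinge, 110 x 44 x 12 mm, lying open on the ledge; leave it alone. Origin at the middle of its underside.

How it is judged (in metres and radians):
On the way, in this order (a step that is already met when the one before it is completed fails the run):
1. the air ring is shut: its tab over the narrow lug, within 0.14 rad (value of joint air_ring between -0.14 and 0.14 rad), for 0.3 s.
2. every bracket hangs astride the rail while the air ring is still shut (all of step 1 and x of bracket1 in the frame of rail_mid between -0.03 and 0.03 m and y of bracket1 in the frame of rail_mid between -0.14 and 0.14 m and z of bracket1 in the frame of rail_mid between -0.08 and -0.055 m and angle between each of bracket1, bracket2, bracket3, bracket4's own z axis and vertical below 0.6 rad and angle between the y axis of each of bracket1, bracket2, bracket3, bracket4 and the y axis of rail_mid, either way round below 0.45 rad and linear speed of each of bracket1, bracket2, bracket3, bracket4 below 0.05 m/s and x of bracket2 in the frame of rail_mid between -0.03 and 0.03 m and y of bracket2 in the frame of rail_mid between -0.14 and 0.14 m and z of bracket2 in the frame of rail_mid between -0.08 and -0.055 m and x of bracket3 in the frame of rail_mid between -0.03 and 0.03 m and y of bracket3 in the frame of rail_mid between -0.14 and 0.14 m and z of bracket3 in the frame of rail_mid between -0.08 and -0.055 m and x of bracket4 in the frame of rail_mid between -0.03 and 0.03 m and y of bracket4 in the frame of rail_mid between -0.14 and 0.14 m and z of bracket4 in the frame of rail_mid between -0.08 and -0.055 m), for 0.3 s.
3. the air ring is open: its tab centred over the broad lug, within 0.14 rad (value of joint air_ring between 1.06 and 1.34 rad), for 0.3 s.
At the end, for the whole second after the job is handed in: Every bracket present hangs at rest astride the rail (origin 55-80 mm below the bar centre line, within 30 mm sideways, 140 mm of its middle; upright within 0.6, along the bar within 0.45 rad), air_ring is 1.06 to 1.34 and the wet pedal lies in its bay (all of step 3 and x of bracket1 in the frame of rail_mid between -0.03 and 0.03 m and y of bracket1 in the frame of rail_mid between -0.14 and 0.14 m and z of bracket1 in the frame of rail_mid between -0.08 and -0.055 m and angle between each of bracket1, bracket2, bracket3, bracket4's own z axis and vertical below 0.6 rad and angle between the y axis of each of bracket1, bracket2, bracket3, bracket4 and the y axis of rail_mid, either way round below 0.45 rad and linear speed of each of bracket1, bracket2, bracket3, bracket4 below 0.05 m/s and x of bracket2 in the frame of rail_mid between -0.03 and 0.03 m and y of bracket2 in the frame of rail_mid between -0.14 and 0.14 m and z of bracket2 in the frame of rail_mid between -0.08 and -0.055 m and x of bracket3 in the frame of rail_mid between -0.03 and 0.03 m and y of bracket3 in the frame of rail_mid between -0.14 and 0.14 m and z of bracket3 in the frame of rail_mid between -0.08 and -0.055 m and x of bracket4 in the frame of rail_mid between -0.03 and 0.03 m and y of bracket4 in the frame of rail_mid between -0.14 and 0.14 m and z of bracket4 in the frame of rail_mid between -0.08 and -0.055 m and z of wet_pedal in the frame of hub_knob between -0.137 and -0.097 m and horizontal distance between wet_pedal and hub_knob between 0.05 and 0.15 m); the robot touches nothing.
It fails at once if a fixed ring next to the air ring is touched (over 1 N) (contact force between anything else and upper_ring above 1 N or contact force between anything else and lower_ring above 1 N).
It fails at once if the wet pedal is lifted out of its bay (height (world z) of wet_pedal above 0.075 m).
It fails at once if the crank arm or the leaf hinge is moved more than 30 mm (distance of any of crank_arm, leaf_hinge from where it was at the start of the episode above 0.03 m).
Of bracket1, bracket2, bracket3, bracket4 only 3 to 4 are there at a start; the rules pass over those that are not, and their reading is None.
At some moment in a run one of bracket1, bracket2, bracket3, bracket4 may be knocked a few centimetres aside while the robot is not near it.
It also fails if it takes over 210 s, if anything falls off the work surface, if the arm or the gripper's body presses on something with over 40 N, if the wrist force passes 120 N, or if a joint passes its speed limit or range.

## Working session

There is one attempt and no reset: what is moved stays moved. The work goes in short steps, Python scripts to look and compute and a tool call to move; the robot and the scene stay as the last step left them, time stands still between calls to the robot, and variables do not carry over. Pictures are saved under pics/ and viewed, at most 14 in all, crops included, and the job is handed in when it is done.

Besides the shell and the picture viewer there is one more tool, called after ">>>" as name(argument=value, ...), one argument or row to a line, values as JSON. servo_tool: Moves the arm, as the interface text tells. Its arguments: {"type":"object","properties":{"slide":{"type":"array"},"spin":{"type":"array"},"grip":{"type":"array"}},"required":["slide","spin","grip"]}

```bash
mkdir -p pics; cat > h.py <<'E'
import numpy as np, cv2
from station import *
np.set_printoptions(precision=4,suppress=True)
def snap(c,n=None):
    d=capture(c)
    if n: cv2.imwrite(f'pics/{n}.png',d['pixels'])
    return d
def look(names,cam,f=tip_of,k=2):
    for n in names:
        for r in f(n,cam)[:k]: print(cam,f.__name__,n,np.round(r['point'],4),round(r['conf'],2))
E
python3 - <<'E'
from h import *
s=sense();print(s['time_s'],s['tcp_pos'],s['ee_rot'],finger_overhang)
for c in('scene','top'):
    d=snap(c,c+'0'); print(c,d['fx'],d['R'],d['t'])
    look(['ring_centre','ring_tab','hub_knob','guard_gap','rail_mid','wet_pedal','crank_arm','leaf_hinge','lower_ring'],c)
    look(['bracket1'],c,tip_of,6)
print(sense()['time_s'])
E
```

```text
0.0 [ 0.1447 -0.6074  0.224 ] [[-0.9728 -0.2315 -0.0006]
 [-0.2315  0.9728  0.0021]
 [ 0.0001  0.0022 -1.    ]] 0.025
scene 487.6489730551305 [[-0.7897  0.6135  0.0105]
 [ 0.3961  0.5228 -0.7549]
 [-0.4686 -0.5919 -0.6558]] [ 0.486  -0.0912  1.2016]
scene call ring_centre [0.6847 0.0055 0.1076] 0.9
scene call ring_centre [ 0.5017 -0.1727  0.0354] 0.69
scene call ring_tab [ 0.6682 -0.0433  0.1118] 0.82
scene call hub_knob [ 0.5121 -0.2769  0.1494] 0.97
scene call rail_mid [0.4581 0.2572 0.2016] 0.59
scene call wet_pedal [ 0.4986 -0.1756  0.0364] 0.63
scene call crank_arm [ 0.463  -0.3709  0.0364] 0.68
scene call leaf_hinge [ 0.4714 -0.0118 -0.0015] 0.59
scene call bracket1 [ 0.4627 -0.3696  0.0363] 0.84
scene call bracket1 [ 0.6098 -0.2343  0.0361] 0.77
scene call bracket1 [ 0.4141 -0.2565  0.0358] 0.66
scene call bracket1 [ 0.583  -0.3578  0.0415] 0.57
scene call bracket1 [ 0.6678  0.2053 -0.0023] 0.43
top 559.6643681848046 [[ 0.0023 -1.      0.0041]
 [-0.9982 -0.0026 -0.0606]
 [ 0.0606 -0.004  -0.9982]] [-0.0642  0.5858  1.4234]
top call ring_centre [0.6813 0.0106 0.1139] 0.75
top call ring_centre [ 0.608  -0.2342  0.0358] 0.61
top call ring_tab [ 0.6671 -0.0443  0.1122] 0.81
top call hub_knob [ 0.5138 -0.2801  0.1521] 0.9
top call rail_mid [0.4574 0.2692 0.2008] 0.89
top call wet_pedal [ 0.4991 -0.1758  0.0363] 0.59
top call crank_arm [ 0.6732  0.2045 -0.0002] 0.67
top call leaf_hinge [ 0.4682 -0.0114 -0.0028] 0.9
top call lower_ring [0.6858 0.0083 0.0014] 0.64
top call bracket1 [ 0.4569 -0.3681  0.0347] 0.86
top call bracket1 [ 0.6111 -0.2362  0.0358] 0.83
top call bracket1 [ 0.4157 -0.259   0.033 ] 0.67
top call bracket1 [ 0.5837 -0.3558  0.0342] 0.62
top call bracket1 [ 0.4645 -0.0118 -0.0017] 0.21
1.1
```

View pics/scene0.png

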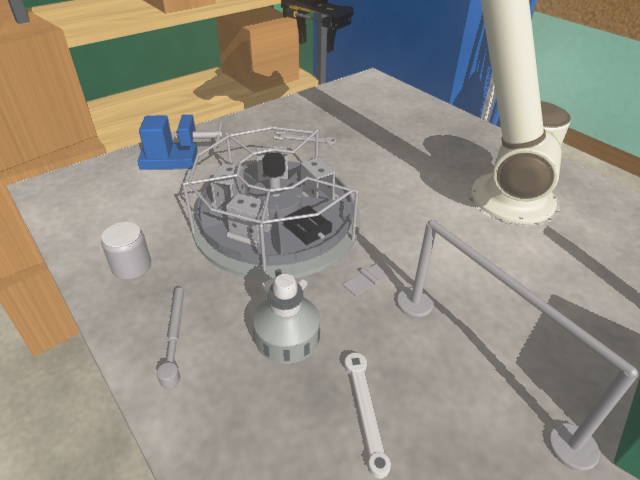

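View pics/top0.png

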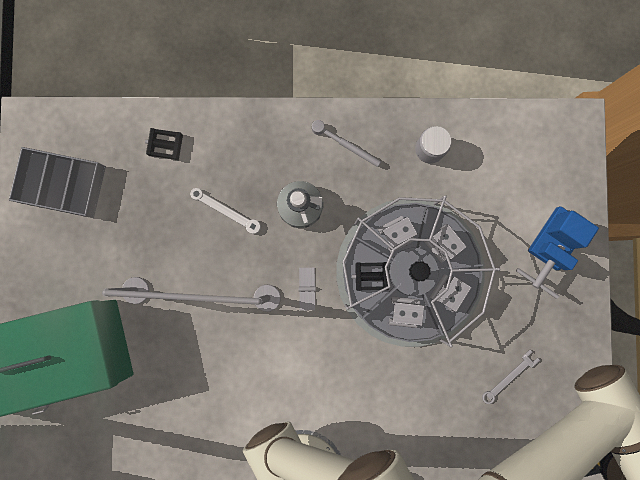

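Scene shows the carousel (hub at about 273,165) holding four brackets and the pedal (308,224), with the blower at (286,315) and the rail from (433,225) to (630,372). Top shows the hub at (419,271), blower (300,203), rail (105,292)–(270,300). Next I enlarge the blower and carousel and measure the guard, the rail and the lugs from depth.

```bash
cat >> h.py <<'E'
def cloud(d):
    v,u=np.mgrid[0:480,0:640]; z=d['depth']
    c=np.stack([(u-d['cx'])/d['fx']*z,(v-d['cy'])/d['fy']*z,z],-1)
    X=(c-d['t'])@d['R']; X[z==0]=np.nan
    return X
E
python3 - <<'E'
from h import *
C=np.array([.513,-.2785])
a=[]
T=snap('top');S=snap('scene')
c1=cv2.resize(T['pixels'][168:238,265:335],(560,560),interpolation=cv2.INTER_CUBIC)[:, :400*560//560]
t=T['pixels'][190:355,335:505]
cv2.imwrite('pics/crop.png',np.hstack([cv2.resize(T['pixels'][178:228,275:325],(400,400),interpolation=cv2.INTER_CUBIC),cv2.resize(t,(400,400),interpolation=cv2.INTER_CUBIC)]))
cv2.imwrite('pics/crop2.png',cv2.resize(S['pixels'][255:365,240:335],(518,600),interpolation=cv2.INTER_CUBIC))
for n,d in(('top',T),('scene',S)):
    X=cloud(d).reshape(-1,3);X=X[~np.isnan(X[:,0])]
    r=np.hypot(*(X[:,:2]-C).T);th=np.degrees(np.arctan2(X[:,1]-C[1],X[:,0]-C[0]))
    m=(abs(X[:,2]-.14)<.008)&(r>.06)&(r<.2)
    m1=m&(r>.165)
    print(n,'guard outer hist',np.histogram(th[m1],np.arange(-180,181,10))[0])
    k=(abs(X[:,2]-.2)<.012)&(X[:,1]>.05)&(X[:,0]<.55)&(X[:,0]>.35)
    P=X[k]; 
    l=cv2.fitLine(P[:,:2].astype(np.float32),cv2.DIST_HUBER,0,.01,.01).ravel(); q=P[:,1]
    print('rail',len(P),l,np.percentile(q,[.5,99.5]),np.median(P[:,2]))
    rc=np.array([.683,.008]);rr=np.hypot(*(X[:,:2]-rc).T);tt=np.degrees(np.arctan2(X[:,1]-rc[1],X[:,0]-rc[0]))
    k=(rr>.034)&(rr<.065)&(X[:,2]>.09)&(X[:,2]<.125)
    for p in sorted(zip(tt[k],rr[k],X[k,2])): print(np.round(p,3),end=' ')
    print()
E
```

```text
top guard outer hist [ 0  0 53 33 32 35 36 32 35 55 34 31 34 34 30 44 51 28 30 35 32 31 53 32
 32 33 31 32 31 47  0  0  0  0  0  0]
rail 994 [0.0545 0.9985 0.4534 0.2593] [0.0841 0.4352] 0.20645832793290697
[-167.193    0.036    0.098] [-166.124    0.044    0.099] [-165.406    0.041    0.095] [-165.404    0.051    0.1  ] [-164.771    0.048    0.094] [-164.438    0.039    0.099] [-164.3      0.056    0.094] [-163.939    0.046    0.098] [-163.527    0.055    0.104] [-163.421    0.037    0.099] [-163.101    0.044    0.095] [-162.812    0.052    0.099] [-162.253    0.034    0.102] [-162.09     0.042    0.102] [-162.005    0.049    0.096] [-161.124    0.056    0.105] [-161.089    0.048    0.101] [-161.034    0.04     0.1  ] [-160.288    0.053    0.102] [-160.098    0.045    0.1  ] [-159.842    0.038    0.103] [-159.372    0.051    0.102] [-158.992    0.043    0.099] [-158.762    0.056    0.098] [-158.482    0.035    0.101] [-158.331    0.048    0.096] [-157.84     0.054    0.1  ] [-157.775    0.041    0.1  ] [-157.203    0.046    0.096] [-156.774    0.051    0.095] [-156.454    0.039    0
[... 7880 characters left out ...]
-77.994   0.049   0.098] [-77.345   0.048   0.096] [-76.895   0.055   0.097] [-76.799   0.057   0.095] [-76.744   0.057   0.098] [-76.589   0.055   0.092] [-76.257   0.05    0.096] [-76.057   0.054   0.096] [-75.93    0.057   0.094] [-75.785   0.042   0.096] [-75.662   0.052   0.095] [-75.409   0.044   0.098] [-75.039   0.052   0.091] [-74.929   0.049   0.092] [-74.806   0.051   0.094] [-74.617   0.046   0.097] [-74.612   0.049   0.095] [-74.195   0.049   0.091] [-74.174   0.05    0.1  ] [-73.648   0.046   0.09 ] [-73.329   0.043   0.097] [-72.363   0.04    0.097] [-72.243   0.045   0.097] [-71.166   0.044   0.096] [-70.86    0.042   0.097] [-70.551   0.042   0.093] [-70.211   0.041   0.096]
```

View pics/crop.png

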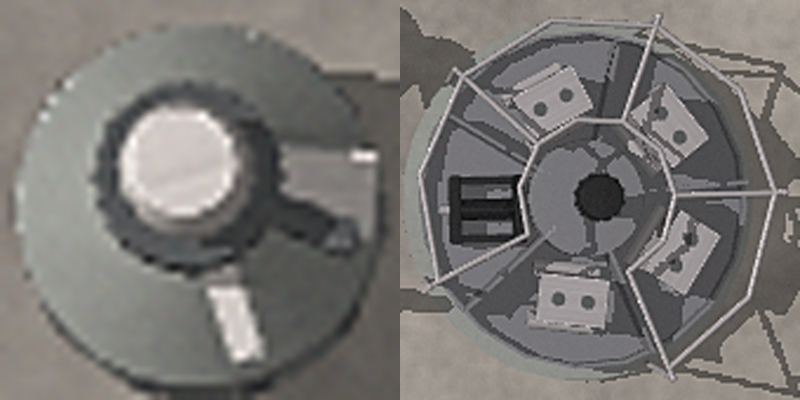

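View pics/crop2.png

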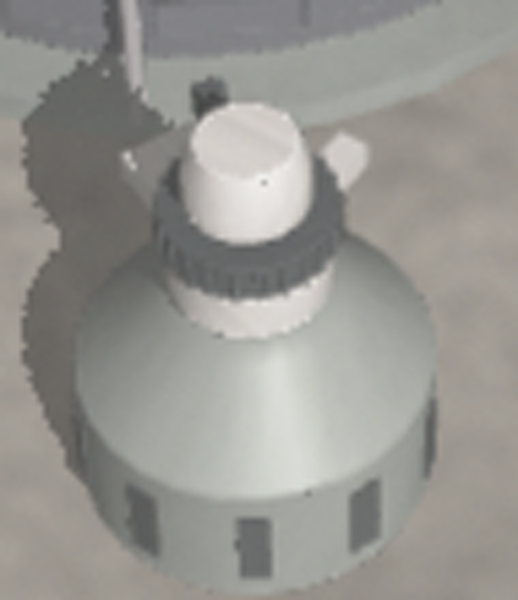

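Crop shows the narrow lug pointing lower right (235,320 left panel), the broad lug to the right (330,190), and the tab between them (340,235), so the ring is about 0.9 rad open now. The guard gap faces lower left, with one bracket (572,300) nearly in it. Now I fit the centres and plan the first move.

```bash
cat >> h.py <<'E'
def pts(d):
    X=cloud(d).reshape(-1,3); return X[~np.isnan(X[:,0])]
def near(X,c,r,z0,z1,r0=0):
    q=np.hypot(*(X[:,:2]-np.array(c)).T); return X[(q<r)&(q>=r0)&(X[:,2]>z0)&(X[:,2]<z1)]
def circ(P):
    P=P.astype(np.float32)[:,:2]; c,r=cv2.minEnclosingCircle(P); return np.array(c),r
def rect(P):
    (c,s,a)=cv2.minAreaRect((P[:,:2]*1000).astype(np.float32)); 
    if s[0]<s[1]: s=s[::-1];a+=90
    return np.array(c)/1000,s,(a+90)%180-90   # a: long-axis angle
def brackets(X,C):
    P=near(X,C,.18,.106,.126,.05); out=[]
    lab=cv2.partition(P[:,:2].astype(np.float32).tolist(),None) if False else None
    from scipy.cluster.hierarchy import fcluster,linkage
    L=fcluster(linkage(P[:,:2],'single'),.012,'distance')
    for l in set(L):
        Q=P[L==l]
        if len(Q)>60:
            c,s,a=rect(Q); e=Q[:,:2].mean(0); v=e-C
            out.append((len(Q),e,c,s,round(a,1),np.median(Q[:,2]),np.hypot(*v),np.degrees(np.arctan2(v[1],v[0]))))
    return out
def psi(s=None): R=np.array((s or sense())['ee_rot']); return np.degrees(np.arctan2(R[1,0],R[0,0]))
def go(target,yaw=None,pos=None,p0=None):
    """print tool-frame shift for target [x,y,z], spin"""
    s=sense(); p=np.array(s['tcp_pos'] if pos is None else pos); y=psi(s) if p0 is None else p0
    a=np.radians(y); d=np.array(target)-p
    t=np.array([d[0]*np.cos(a)+d[1]*np.sin(a), d[0]*np.sin(a)-d[1]*np.cos(a), -d[2]])
    sp=0 if yaw is None else -((yaw-y+180)%360-180)
    print('GO',np.round(t,4),'spin',round(sp,1),'rows',np.ceil(np.linalg.norm(t)/.0415),np.ceil(abs(sp)/7.1)); return t,sp
E
python3 - <<'E'
from h import *
for n in('top','scene'):
    X=pts(snap(n)); k=near(X,[.683,.008],.04,.138,.156); print(n,'cap',len(k),k.mean(0),circ(k))
    rc=k.mean(0)[:2]
    for nm,z0,z1,r0 in(('tab',.108,.125,.036),('lug',.09,.104,.04)):
        P=near(X,rc,.06,z0,z1,r0);t=np.degrees(np.arctan2(P[:,1]-rc[1],P[:,0]-rc[0]))
        if nm=='tab': print('tab',len(t),t.mean(),np.percentile(t,[3,97]))
        else:
            m=t<-130; print('narrow',t[m].mean(),'broad',t[~m].mean())
    k=near(X,[.513,-.279],.04,.16,.178); print('knob',len(k),k.mean(0),circ(k))
    C=k.mean(0)[:2]
    for b in brackets(X,C): print(b)
    P=near(X,C,.19,.132,.15,.15);t=np.degrees(np.arctan2(P[:,1]-C[1],P[:,0]-C[0]))%360;print('guard ends',np.sort(t)[[2,-3]])
go([.683,.008,.26]); go([.683,.008,.133],-108)
print(sense()['time_s'])
E
```

```text
Traceback (most recent call last):
  File "h.py", line 21, in circ
    P=P.astype(np.float32)[:,:2]; c,r=cv2.minEnclosingCircle(P); return np.array(c),r
                                      ~~~~~~~~~~~~~~~~~~~~~~^^^
cv2.error: OpenCV(4.12.0) /io/opencv/modules/imgproc/src/shapedescr.cpp:201: error: (-215:Assertion failed) count >= 0 && (depth == CV_32F || depth == CV_32S) in function 'minEnclosingCircle'
```

```bash
sed -i 's/P=P.astype(np.float32)\[:,:2\];/P=np.ascontiguousarray(P[:,:2],np.float32);/; /lab=cv2.partition/d' h.py; sed -i 's/P=near(X,C,.18,.106,.126,.05); out=\[\]/&/' h.py
sed -i 's/def brackets(X,C):/def brackets(X,C):\n    out=[]/' h.py; grep -n "out=\[\]" h.py; grep -q "P=near(X,C,.18" h.py || sed -i 's/^    from scipy.cluster/    P=near(X,C,.18,.106,.126,.05)\n&/' h.py
cat > m.py <<'E'
from h import *
def meas(cams=('top','scene')):
  for n in cams:
    X=pts(snap(n)); k=near(X,[.683,.008],.03,.138,.156); print(n,'cap',len(k),k.mean(0),circ(k))
    rc=k.mean(0)[:2]
    for nm,z0,z1,r0 in(('tab',.108,.125,.036),('lug',.09,.104,.04)):
        P=near(X,rc,.06,z0,z1,r0);t=np.degrees(np.arctan2(P[:,1]-rc[1],P[:,0]-rc[0]))
        if nm=='tab': print('tab',len(t),t.mean(),np.percentile(t,[3,97]))
        else:
            m=t<-130; print('narrow',t[m].mean(),'broad',t[~m].mean())
    k=near(X,[.513,-.279],.03,.16,.178); print('knob',len(k),k.mean(0),circ(k))
    C=k.mean(0)[:2]
    for b in brackets(X,C): print(b)
    P=near(X,C,.19,.132,.15,.15);t=np.degrees(np.arctan2(P[:,1]-C[1],P[:,0]-C[0]))%360;print('guard',np.where(np.histogram(t,np.arange(0,361,3))[0]==0)[0]*3)
E
python3 - <<'E'
from m import *
meas()
go([.683,.008,.26]); go([.683,.008,.133],-108)
print(sense()['time_s'])
E
```

```text
27:    out=[]
28:    P=near(X,C,.18,.106,.126,.05); out=[]
top cap 201 [0.6824 0.006  0.146 ] (array([0.683 , 0.0061]), 0.019585134461522102)
tab 33 -110.82486859645223 [-116.768  -104.1982]
narrow -162.44011738949686 broad -90.2348802736234
knob 306 [ 0.5119 -0.2775  0.1686] (array([ 0.5119, -0.2775]), 0.02385854162275791)
(601, array([ 0.4111, -0.2564]), array([ 0.411 , -0.2568]), (71.27552795410156, 47.78175354003906), 83.9, np.float64(0.11678372073924012), np.float64(0.10301476842598531), np.float64(168.17702643844424))
(587, array([ 0.4578, -0.3687]), array([ 0.4582, -0.3689]), (70.22479248046875, 49.41767120361328), -31.5, np.float64(0.11727074681486888), np.float64(0.10606641805198676), np.float64(-120.65074697649189))
(575, array([ 0.6062, -0.2375]), array([ 0.6064, -0.2376]), (70.63044738769531, 47.76313781738281), -61.6, np.float64(0.11685053842851853), np.float64(0.10243218168798479), np.float64(22.966265499721974))
(590, array([ 0.5839, -0.3566]), array([ 0.5836, -0.3571]), (69.9258804321289, 49.04665756225586), 38.8, np.float64(0.11673806712141244), np.float64(0.10697623
[... 772 characters left out ...]
, np.float64(0.10691518412362741), np.float64(-48.646723938913276))
(449, array([ 0.416 , -0.2525]), array([ 0.4137, -0.2538]), (73.24838256835938, 49.752540588378906), 84.1, np.float64(0.1141304954222029), np.float64(0.102740484607582), np.float64(168.76867924120313))
(182, array([ 0.4621, -0.3678]), array([ 0.4605, -0.3662]), (69.28279876708984, 50.43341064453125), -31.7, np.float64(0.11422776532077344), np.float64(0.1098323575349385), np.float64(-119.86784950083924))
guard [120 123 126 129 132 135 138 141 144 147 150 153 156 159 162 165 168 171
 174 177 180 183 186 189 192 195 198]
GO [-0.6663  0.4745 -0.035 ] spin 0 rows 20.0 0.0
GO [-0.6663  0.4745  0.092 ] spin -58.6 rows 20.0 9.0
1.35
```

>>> servo_tool(
  slide=[
    [-0.033,0.0235,-0.01],
    [-0.066,0.047,-0.02],
    [-0.099,0.0705,-0.028],
    [-0.132,0.094,-0.034],
    [-0.165,0.1175,-0.036],
  ],
  spin=[0,0,0,0,0],
  grip=[0,0,0,0,0],
)

```text
time_s: 1.77
tcp_pos: [0.2792, -0.4544, 0.2624]
ee_rot: [[-0.973, -0.231, 0.002], [-0.231, 0.973, -0.002], [-0.001, -0.002, -1.0]]
wrist_force: [1.2, -0.6, -0.0]
gripper_width: 0.996
gripper_force: 0.0
```

>>> servo_tool(
  slide=[
    [-0.033,0.0235,0],
    [-0.066,0.047,0],
    [-0.099,0.0705,0],
    [-0.132,0.094,0],
    [-0.165,0.1175,0],
  ],
  spin=[0,0,0,0,0],
  grip=[0,0,0,0,0],
)

```text
time_s: 2.18
tcp_pos: [0.4123, -0.3012, 0.2615]
ee_rot: [[-0.973, -0.232, 0.001], [-0.232, 0.973, -0.0], [-0.001, -0.001, -1.0]]
wrist_force: [-0.1, 0.4, 0.0]
gripper_width: 0.993
gripper_force: 0.0
```

>>> servo_tool(
  slide=[
    [-0.033,0.0235,0],
    [-0.066,0.047,0],
    [-0.099,0.0705,0],
    [-0.132,0.094,0],
    [-0.165,0.1175,0],
  ],
  spin=[0,0,0,0,0],
  grip=[0,0,0,0,0],
)

```text
time_s: 2.6
tcp_pos: [0.5457, -0.1485, 0.2614]
ee_rot: [[-0.973, -0.232, 0.001], [-0.232, 0.973, -0.0], [-0.001, -0.0, -1.0]]
wrist_force: [0.7, -1.1, -0.2]
gripper_width: 1.001
gripper_force: 0.0
```

>>> servo_tool(
  slide=[
    [-0.033,0.0235,0],
    [-0.066,0.047,0],
    [-0.099,0.0705,0],
    [-0.132,0.094,0],
    [-0.165,0.1175,0],
  ],
  spin=[0,0,0,0,0],
  grip=[0,0,0,0,0],
)

```text
time_s: 3.02
tcp_pos: [0.679, 0.0039, 0.2612]
ee_rot: [[-0.973, -0.232, 0.0], [-0.232, 0.973, -0.0], [-0.0, -0.0, -1.0]]
wrist_force: [1.4, -1.3, 0.4]
gripper_width: 1.0
gripper_force: 0.0
```

>>> servo_tool(
  slide=[
    [0,0,0],
    [0,0,0],
    [0,0,0],
    [0,0,0],
    [0,0,0],
  ],
  spin=[-7,-14,-21,-28,-35],
  grip=[0,0,0,0,0],
)

```text
time_s: 3.43
tcp_pos: [0.678, 0.0024, 0.2608]
ee_rot: [[-0.659, -0.752, -0.0], [-0.752, 0.659, -0.0], [0.0, 0.0, -1.0]]
wrist_force: [0.2, -0.5, 0.5]
gripper_width: 0.997
gripper_force: 0.0
```

>>> servo_tool(
  slide=[
    [0,0,0],
    [0,0,0],
    [0,0,0],
    [0,0,0],
    [0,0,0],
  ],
  spin=[-7,-14,-20.6,-20.6,-20.6],
  grip=[0,0,0,0,0],
)

```text
time_s: 3.85
tcp_pos: [0.678, 0.0021, 0.261]
ee_rot: [[-0.361, -0.932, -0.0], [-0.932, 0.361, 0.0], [0.0, 0.0, -1.0]]
wrist_force: [0.0, 0.9, 0.8]
gripper_width: 1.003
gripper_force: 0.0
```

```bash
python3 - <<'E'
from h import *
s=sense(); d=snap('wrist','w1'); print(d['hand_eye'],d['fx'],d['cx'],d['cy'])
look(['ring_centre','ring_tab','lower_ring','upper_ring'],'wrist')
print(psi()); go([.684,.0075,.133],-111)
E
```

```text
[[ 0.0007 -0.9655 -0.2603  0.0715]
 [ 1.      0.0009 -0.0007  0.001 ]
 [ 0.0009 -0.2603  0.9655 -0.1598]
 [ 0.      0.      0.      1.    ]] 371.64829954431775 320.6482945735161 243.62200200574088
wrist call ring_tab [ 0.664  -0.0418  0.1143] 0.85
wrist call lower_ring [0.6855 0.0086 0.0016] 0.81
wrist call lower_ring [ 0.4709 -0.0104 -0.0016] 0.5
wrist call upper_ring [0.6857 0.0111 0.0038] 0.75
-111.07018128749557
GO [-0.0072 -0.0037  0.128 ] spin -0.1 rows 4.0 1.0
```

View pics/w1.png

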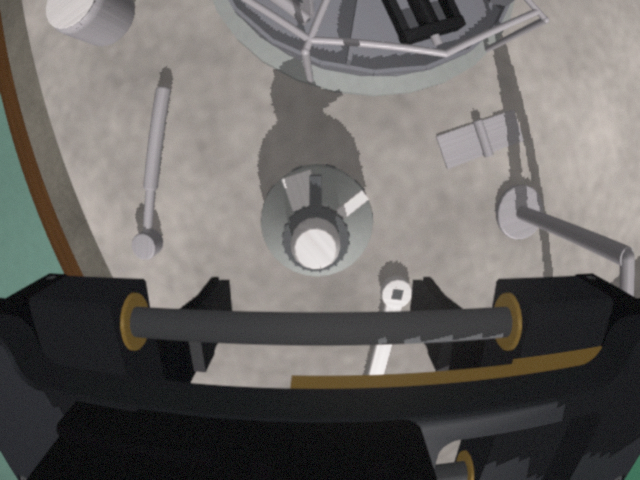

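The wrist view shows the cap at (316,245), midway between the jaws, with the tab pointing straight up (316,185), which is along tool x as wanted. I go down astride the ring and close.

>>> servo_tool(
  slide=[
    [-0.0075,-0.004,0.02],
    [-0.0075,-0.004,0.05],
    [-0.0075,-0.004,0.08],
    [-0.0075,-0.004,0.105],
    [-0.0075,-0.004,0.128],
  ],
  spin=[0,0,0,0,0],
  grip=[0,0,0,0,0],
)

```text
time_s: 4.52
tcp_pos: [0.6838, 0.0077, 0.1312]
ee_rot: [[-0.359, -0.933, -0.001], [-0.933, 0.359, -0.0], [0.001, 0.001, -1.0]]
wrist_force: [0.4, 0.6, 0.5]
gripper_width: 1.002
gripper_force: 0.0
```

>>> servo_tool(
  slide=[
    [0,0,0],
    [0,0,0],
    [0,0,0],
    [0,0,0],
    [0,0,0],
  ],
  spin=[0,0,0,0,0],
  grip=[0.2,0.3,0.35,0.5,0.5],
)

```text
time_s: 4.93
tcp_pos: [0.6855, 0.0079, 0.1353]
ee_rot: [[-0.358, -0.934, 0.004], [-0.934, 0.358, 0.001], [-0.002, -0.003, -1.0]]
wrist_force: [-0.0, -0.3, 0.7]
gripper_width: 0.707
gripper_force: 0.0
```

>>> servo_tool(
  slide=[
    [0,0,0],
    [0,0,0],
    [0,0,0],
    [0,0,0],
    [0,0,0],
  ],
  spin=[0,0,0,0,0],
  grip=[0.5,0.5,0.5,0.5,0.5],
)

```text
time_s: 5.35
tcp_pos: [0.6844, 0.0077, 0.1331]
ee_rot: [[-0.358, -0.934, 0.0], [-0.934, 0.358, 0.0], [-0.0, -0.0, -1.0]]
wrist_force: [0.1, 0.0, 0.7]
gripper_width: 0.503
gripper_force: 0.0
```

```bash
python3 - <<'E'
from h import *
w=snap('wrist'); d=snap('scene'); s=sense(); print(s['gripper_width'],s['gripper_force'],s['wrist_force'],s['moment'])
a=cv2.resize(w['pixels'][130:390,180:460],(430,400)); b=cv2.resize(d['pixels'][235:365,230:345],(354,400),interpolation=cv2.INTER_CUBIC)
cv2.imwrite('pics/chk.png',np.hstack([a,b]))
E
```

```text
0.4979133512953297 0.0 [-0.5578  1.4404  0.6326] [-0.0088  0.1112  0.0282]
```

View pics/chk.png

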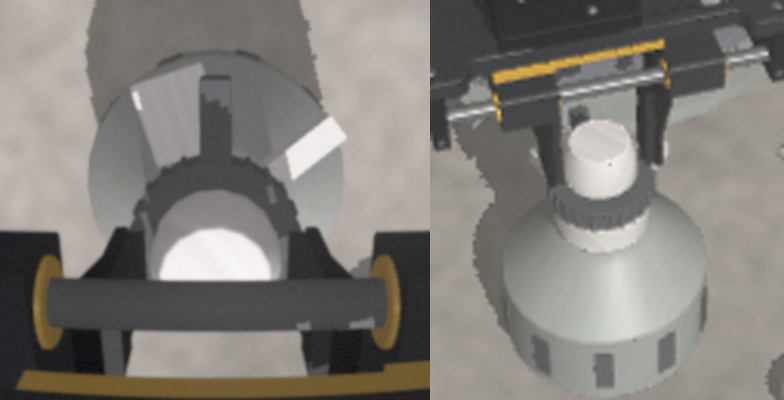

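```bash
cat >> h.py <<'E'
def wcloud(d,s):
    v,u=np.mgrid[0:480,0:640]; x=(u-d['cx'])/d['fx'];y=(v-d['cy'])/d['fy'];r=np.hypot(x,y);z=d['depth']
    k=np.where(r>1e-6,np.tan(np.minimum(r,1.5))/np.maximum(r,1e-6),1)
    c=np.stack([x*k*z,y*k*z,z],-1); H=d['hand_eye']; T=c@H[:3,:3].T+H[:3,3]
    W=T@np.array(s['ee_rot']).T+np.array(s['tcp_pos']); T[z==0]=np.nan;W[z==0]=np.nan
    return T,W
E
python3 - <<'E'
from h import *
s=sense();w=snap('wrist');T,W=wcloud(w,s);P=W.reshape(-1,3);Q=T.reshape(-1,3)
k=(np.hypot(P[:,0]-.684,P[:,1]-.008)<.035)
for z0,z1 in((.10,.106),(.106,.122),(.122,.14),(.14,.15),(.15,.17)):
    m=k&(P[:,2]>z0)&(P[:,2]<z1); print(z0,m.sum(),P[m].mean(0) if m.any() else 0,Q[m].min(0) if m.any() else 0,Q[m].max(0) if m.any() else 0)
# fingers in tool frame: dark pts with |y| 15..60, z>-40mm
m=(abs(Q[:,1])<.06)&(abs(Q[:,0])<.025)&(Q[:,2]>-.02)&(Q[:,2]<.04)
g=w['pixels'].reshape(-1,3).max(1)<60
for sg in(1,-1):
    mm=m&g&(Q[:,1]*sg>0); print('finger',sg,mm.sum(),Q[mm].min(0),Q[mm].max(0))
E
```

```text
0.1 1 [ 0.6809 -0.0205  0.1   ] [ 0.0275 -0.0069  0.033 ] [ 0.0275 -0.0069  0.033 ]
0.106 3216 [ 0.6768 -0.0095  0.1192] [-0.0117 -0.0281  0.0111] [0.0348 0.0289 0.0268]
0.122 1709 [ 0.6786 -0.0049  0.1344] [-0.006 -0.03  -0.007] [0.0278 0.0317 0.0109]
0.14 3408 [ 0.6803 -0.0012  0.1451] [-0.0012 -0.0299 -0.017 ] [ 0.0203  0.0316 -0.007 ]
0.15 1022 [ 0.6805 -0.0009  0.159 ] [-0.0099 -0.0326 -0.0369] [ 0.0124  0.0335 -0.017 ]
finger 1 495 [-0.0028  0.0225 -0.02  ] [0.0123 0.0312 0.0024]
finger -1 510 [-0.0035 -0.0294 -0.02  ] [ 0.0124 -0.0205  0.0129]
```

```bash
python3 - <<'E'
from h import *
d=snap('scene');s=sense();X=cloud(d);px=d['pixels']
R=np.array(s['ee_rot']);T=(X-np.array(s['tcp_pos']))@R
g=(px.max(2)<75)
m=g&(abs(T[...,0])<.03)&(abs(T[...,1])<.05)&(T[...,2]>-.03)&(T[...,2]<.04)
for z in np.arange(-.03,.04,.004):
    k=m&(T[...,2]>=z)&(T[...,2]<z+.004)
    for sg in(1,-1):
        kk=k&(T[...,1]*sg>.012)
        if kk.any(): print(round(z,3),sg,kk.sum(),'y',T[kk][:,1].min().round(4),T[kk][:,1].max().round(4),'x',T[kk][:,0].min().round(4),T[kk][:,0].max().round(4))
E
```

```text
-0.03 1 10 y 0.0218 0.0294 x -0.0124 0.002
-0.03 -1 8 y -0.0319 -0.0266 x -0.0132 -0.0104
-0.026 1 18 y 0.0211 0.0298 x -0.0128 0.0082
-0.026 -1 6 y -0.0332 -0.0256 x -0.0121 -0.0104
-0.022 1 16 y 0.0209 0.028 x -0.0131 0.0064
-0.022 -1 12 y -0.0321 -0.0256 x -0.0131 -0.0102
-0.018 1 16 y 0.0208 0.0279 x -0.0135 0.0058
-0.018 -1 6 y -0.031 -0.0258 x -0.0129 -0.0112
-0.014 1 14 y 0.0206 0.0278 x -0.0127 0.0056
-0.014 -1 8 y -0.0315 -0.0256 x -0.0126 0.0009
-0.01 1 8 y 0.0209 0.0279 x -0.0131 0.0059
-0.01 -1 13 y -0.0317 -0.0246 x -0.0134 0.0002
-0.006 1 18 y 0.0206 0.0279 x -0.0122 0.0064
-0.006 -1 11 y -0.0317 -0.0246 x -0.0137 0.002
-0.002 1 8 y 0.0207 0.0278 x -0.0121 0.0063
-0.002 -1 8 y -0.0316 -0.0246 x -0.0134 -0.0093
0.002 1 1 y 0.0208 0.0208 x -0.0066 -0.0066
0.002 -1 1 y -0.0286 -0.0286 x -0.0123 -0.0123
0.01 1 2 y 0.0229 0.0231 x 0.0016 0.0086
0.014 1 1 y 0.0229 0.0229 x 0.008 0.008
```

```bash
python3 - <<'E'
from h import *
d=snap('scene');w=snap('wrist');s=sense();px=d['pixels'];R=np.array(s['ee_rot']);T=(cloud(d)-np.array(s['tcp_pos']))@R
m=(abs(T[...,0])<.05)&(abs(T[...,1])<.05)&(T[...,2]>-.02)&(T[...,2]<.06)
v,u=np.where(m); print(v.min(),v.max(),u.min(),u.max())
for vv in range(274,312,2):
    print(vv,[(uu,*(T[vv,uu]*1000).round().astype(int),px[vv,uu].max()) for uu in range(298,308,2) if m[vv,uu]])
cv2.imwrite('pics/chk2.png',cv2.resize(px[250:320,255:320],(557,600),interpolation=cv2.INTER_NEAREST))
E
```

```text
271 326 262 307
274 [(298, np.int64(0), np.int64(21), np.int64(-19), np.uint8(59))]
276 [(298, np.int64(0), np.int64(21), np.int64(-14), np.uint8(60))]
278 [(298, np.int64(-1), np.int64(21), np.int64(-11), np.uint8(58)), (304, np.int64(-12), np.int64(28), np.int64(-20), np.uint8(62))]
280 [(298, np.int64(-1), np.int64(21), np.int64(-6), np.uint8(59)), (300, np.int64(-12), np.int64(21), np.int64(-17), np.uint8(69)), (302, np.int64(-12), np.int64(24), np.int64(-16), np.uint8(71)), (304, np.int64(-13), np.int64(28), np.int64(-16), np.uint8(65))]
282 [(298, np.int64(0), np.int64(21), np.int64(-1), np.uint8(63)), (300, np.int64(-11), np.int64(21), np.int64(-12), np.uint8(70)), (302, np.int64(-11), np.int64(25), np.int64(-11), np.uint8(71)), (304, np.int64(-12), np.int64(28), np.int64(-11), np.uint8(67)), (306, np.int64(30), np.int64(43), np.int64(36), np.uint8(201))]
284 [(298, np.int64(9), np.int64(23), np.int64(14), np.uint8(68)), (300, np.int64(-9), np.int64(22), np.int64(-5), np.uint8(71)), (302, np.int64(-12), np.int64(24), np.int64(-7), np.uint8(72)), (304, np.int64(-12), np.int64(2
[... 2354 characters left out ...]
np.int64(26), np.int64(55), np.uint8(157)), (304, np.int64(-4), np.int64(30), np.int64(58), np.uint8(153))]
308 [(298, np.int64(-20), np.int64(15), np.int64(40), np.uint8(201)), (300, np.int64(-16), np.int64(19), np.int64(45), np.uint8(172)), (302, np.int64(-9), np.int64(25), np.int64(55), np.uint8(164)), (304, np.int64(-9), np.int64(28), np.int64(57), np.uint8(161))]
310 [(298, np.int64(-20), np.int64(15), np.int64(45), np.uint8(197)), (300, np.int64(-12), np.int64(20), np.int64(55), np.uint8(172)), (302, np.int64(-14), np.int64(23), np.int64(55), np.uint8(169)), (304, np.int64(-12), np.int64(27), np.int64(58), np.uint8(165)), (306, np.int64(-11), np.int64(31), np.int64(60), np.uint8(159))]
```

View pics/chk2.png

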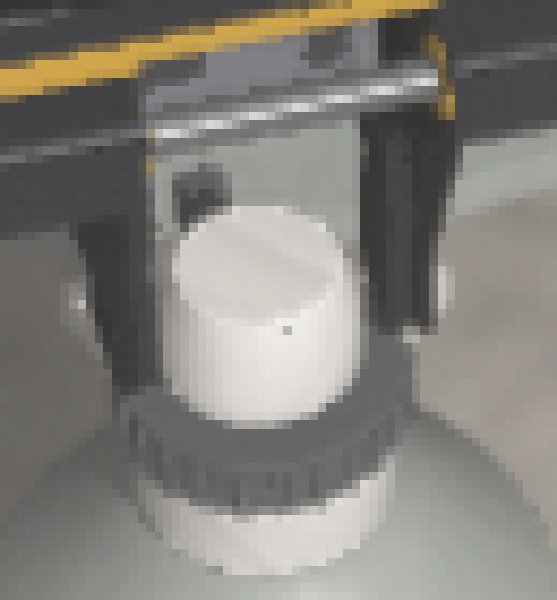

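The fingertips end at about tool z +3 mm, some 10 mm above the ring (finger bottoms at (405,330) and (130,390) in the crop). So they reach less far than the text says. Before going lower I check the clearance of the hand's cross rod over the cap.

```bash
python3 - <<'E'
from h import *
s=sense();w=snap('wrist');T,W=wcloud(w,s);Q=T.reshape(-1,3)
m=(abs(Q[:,1])<.015)&(Q[:,2]<-.0165)&(Q[:,2]>-.12)&(abs(Q[:,0])<.06)
print('rod',m.sum(),np.percentile(Q[m],[1,50,99],axis=0))
d=snap('scene');R=np.array(s['ee_rot']);T=(cloud(d)-np.array(s['tcp_pos']))@R;Q=T.reshape(-1,3)
m=(abs(Q[:,1])<.015)&(Q[:,2]<-.017)&(Q[:,2]>-.12)&(abs(Q[:,0])<.06)
print('scene',m.sum(),np.percentile(Q[m],[1,50,99],axis=0))
E
```

```text
rod 18466 [[ 0.0238 -0.0147 -0.1198]
 [ 0.0263  0.0001 -0.1065]
 [ 0.0336  0.0147 -0.0812]]
scene 424 [[-0.035  -0.0148 -0.1196]
 [-0.0261 -0.0007 -0.1034]
 [-0.0212  0.0146 -0.0792]]
```

>>> servo_tool(
  slide=[
    [0,0,0],
    [0,0,0],
    [0,0,0],
    [0,0,0],
    [0,0,0],
  ],
  spin=[0,0,0,0,0],
  grip=[0.3,0.1,0,0,0],
)

```text
time_s: 6.17
tcp_pos: [0.6844, 0.0077, 0.1331]
ee_rot: [[-0.358, -0.934, -0.0], [-0.934, 0.358, 0.0], [0.0, 0.0, -1.0]]
wrist_force: [-0.5, -0.6, 0.1]
gripper_width: 0.791
gripper_force: 0.0
```

>>> servo_tool(
  slide=[
    [0,0,0.004],
    [0,0,0.008],
    [0,0,0.013],
    [0,0,0.018],
    [0,0,0.018],
  ],
  spin=[0,0,0,0,0],
  grip=[0,0,0,0,0.1],
)

```text
time_s: 6.58
tcp_pos: [0.6834, 0.0076, 0.1131]
ee_rot: [[-0.359, -0.933, -0.003], [-0.933, 0.359, -0.0], [0.001, 0.003, -1.0]]
wrist_force: [0.4, 0.3, 0.2]
gripper_width: 0.966
gripper_force: 0.0
```

>>> servo_tool(
  slide=[
    [0,0,0],
    [0,0,0],
    [0,0,0],
    [0,0,0],
    [0,0,0],
  ],
  spin=[0,0,0,0,0],
  grip=[0.3,0.4,0.45,0.45,0.45],
)

```text
time_s: 7.0
tcp_pos: [0.6849, 0.0077, 0.1154]
ee_rot: [[-0.358, -0.934, 0.001], [-0.934, 0.358, 0.0], [-0.001, -0.001, -1.0]]
wrist_force: [1.7, -1.6, -1.8]
gripper_width: 0.633
gripper_force: 27.8
```

>>> servo_tool(
  slide=[
    [0,0,0],
    [0,0,0],
    [0,0,0],
    [0,0,0],
    [0,0,0],
  ],
  spin=[0,0,0,0,0],
  grip=[0.45,0.45,0.45,0.45,0.45],
)

```text
time_s: 7.42
tcp_pos: [0.6848, 0.0077, 0.1154]
ee_rot: [[-0.358, -0.934, 0.001], [-0.934, 0.358, -0.0], [-0.0, -0.001, -1.0]]
wrist_force: [2.1, -0.3, 1.1]
gripper_width: 0.628
gripper_force: 30.0
```

>>> servo_tool(
  slide=[
    [0,0,0],
    [0,0,0],
    [0,0,0],
    [0,0,0],
    [0,0,0],
  ],
  spin=[5,11,17,23,29],
  grip=[0.45,0.45,0.45,0.45,0.45],
)

```text
time_s: 7.83
tcp_pos: [0.6852, 0.0074, 0.1154]
ee_rot: [[-0.769, -0.639, 0.002], [-0.639, 0.769, -0.0], [-0.001, -0.001, -1.0]]
wrist_force: [2.7, -3.2, -0.4]
gripper_width: 0.628
gripper_force: 30.0
```

>>> servo_tool(
  slide=[
    [0,0,0],
    [0,0,0],
    [0,0,0],
    [0,0,0],
    [0,0,0],
  ],
  spin=[6,12,17,21.5,21.5],
  grip=[0.45,0.45,0.45,0.45,0.45],
)

```text
time_s: 8.25
tcp_pos: [0.6853, 0.0072, 0.1154]
ee_rot: [[-0.949, -0.316, 0.002], [-0.316, 0.949, -0.0], [-0.002, -0.001, -1.0]]
wrist_force: [4.1, -4.1, -1.0]
gripper_width: 0.629
gripper_force: 30.0
```

>>> servo_tool(
  slide=[
    [0,0,0],
    [0,0,0],
    [0,0,0],
    [0,0,0],
    [0,0,0],
  ],
  spin=[0,0,0,0,0],
  grip=[0.45,0.3,0.1,0,0],
)

```text
time_s: 8.67
tcp_pos: [0.6836, 0.0081, 0.1147]
ee_rot: [[-0.948, -0.318, -0.002], [-0.318, 0.948, 0.0], [0.002, 0.001, -1.0]]
wrist_force: [-0.3, -0.9, 1.0]
gripper_width: 0.847
gripper_force: 0.0
```

>>> servo_tool(
  slide=[
    [0,0,0],
    [0,0,-0.02],
    [0,0,-0.06],
    [0,0,-0.1],
    [0,0,-0.14],
  ],
  spin=[0,0,0,0,0],
  grip=[0,0,0,0,0],
)

```text
time_s: 9.08
tcp_pos: [0.6837, 0.0078, 0.2563]
ee_rot: [[-0.948, -0.318, -0.002], [-0.318, 0.948, -0.0], [0.002, 0.0, -1.0]]
wrist_force: [0.4, -0.0, 1.0]
gripper_width: 0.995
gripper_force: 0.0
```

```bash
python3 - <<'E'
from h import *
s=sense();w=snap('wrist');T,W=wcloud(w,s);P=W.reshape(-1,3);P=P[~np.isnan(P[:,0])]
k=near(P,[.684,.008],.03,.138,.156);rc=circ(k)[0];print('cap',k.mean(0),rc)
for nm,z0,z1,r0 in(('tab',.108,.125,.036),('lug',.09,.104,.04)):
    Q=near(P,rc,.06,z0,z1,r0);t=np.degrees(np.arctan2(Q[:,1]-rc[1],Q[:,0]-rc[0]));m=(t<-130)|(t>150)
    print(nm,m.sum(),t[m].mean() if m.any() else 0,(~m).sum(),t[~m].mean() if (~m).any() else 0, np.percentile(t[~m],[2,98]) if (~m).any() else 0)
X=pts(snap('top'));k=near(X,[.684,.008],.03,.138,.156);rc=np.array([.684,.0075])
for nm,z0,z1 in(('tab',.108,.125),('lug',.09,.104)):
    Q=near(X,rc,.06,z0,z1,.04);t=np.degrees(np.arctan2(Q[:,1]-rc[1],Q[:,0]-rc[0]));m=t<-130
    print(nm,m.sum(),t[m].mean() if m.any() else 0,(~m).sum(),t[~m].mean() if (~m).any() else 0)
print(psi())
# next: bracket in gap
go([.4135,-.2545,.26],-97)
E
```

```text
cap [0.6816 0.0062 0.145 ] [0.6832 0.0067]
tab 297 -161.20175227259912 0 0 0
lug 33 -162.02273326132263 583 -93.4055237640412 [-109.0174  -77.0813]
tab 27 -160.83578404853378 0 0
lug 7 -160.4852050847882 77 -95.14484045477712
-161.4233721068996
GO [ 0.3436 -0.1612  0.0047] spin -64.4 rows 10.0 10.0
```

>>> servo_tool(
  slide=[
    [0.034,-0.0163,0],
    [0.068,-0.0326,0],
    [0.102,-0.049,0],
    [0.136,-0.0653,0],
    [0.17,-0.0816,0],
  ],
  spin=[0,0,0,0,0],
  grip=[0,0,0,0,0],
)

```text
time_s: 9.6
tcp_pos: [0.5473, -0.1243, 0.2548]
ee_rot: [[-0.948, -0.318, -0.0], [-0.318, 0.948, 0.0], [0.0, 0.0, -1.0]]
wrist_force: [0.4, 0.1, 0.1]
gripper_width: 1.003
gripper_force: 0.0
```

>>> servo_tool(
  slide=[
    [0.034,-0.0163,0],
    [0.068,-0.0326,0],
    [0.102,-0.049,0],
    [0.136,-0.0653,0],
    [0.17,-0.0816,0],
  ],
  spin=[0,0,0,0,0],
  grip=[0,0,0,0,0],
)

```text
time_s: 10.02
tcp_pos: [0.4119, -0.2555, 0.2551]
ee_rot: [[-0.948, -0.318, 0.0], [-0.318, 0.948, 0.0], [-0.0, 0.0, -1.0]]
wrist_force: [0.4, -0.2, 0.2]
gripper_width: 0.998
gripper_force: 0.0
```

>>> servo_tool(
  slide=[
    [0,0,0],
    [0,0,0],
    [0,0,0],
    [0,0,0],
    [0,0,0],
  ],
  spin=[-7,-14,-21,-28,-35],
  grip=[0,0,0,0,0],
)

```text
time_s: 10.43
tcp_pos: [0.4133, -0.2548, 0.255]
ee_rot: [[-0.59, -0.807, -0.0], [-0.807, 0.59, 0.0], [-0.0, 0.0, -1.0]]
wrist_force: [0.8, -0.1, -1.4]
gripper_width: 1.002
gripper_force: 0.0
```

>>> servo_tool(
  slide=[
    [0,0,0],
    [0,0,0],
    [0,0,0],
    [0,0,0],
    [0,0,0],
  ],
  spin=[-7,-14,-21,-28,-30.4],
  grip=[0,0,0,0,0],
)

```text
time_s: 10.85
tcp_pos: [0.4135, -0.2546, 0.2549]
ee_rot: [[-0.101, -0.995, -0.0], [-0.995, 0.101, 0.0], [-0.0, 0.0, -1.0]]
wrist_force: [0.2, 0.0, 0.7]
gripper_width: 1.001
gripper_force: 0.0
```

```bash
cat >> h.py <<'E'
def wb(C=(.514,-.276)):
    "bracket tops seen by wrist camera (world)"
    s=sense();w=snap('wrist');T,W=wcloud(w,s);P=W.reshape(-1,3);P=P[~np.isnan(P[:,0])]
    print('psi',psi(s),s['tcp_pos'])
    for b in brackets(P[::2],np.array(C)): print('bracket c',b[2],'size',np.round(b[3],1),'long',b[4],'z',round(b[5],4),'r,th',round(b[6],3),round(b[7],1),b[0])
    k=near(P,C,.03,.155,.178); print('knob',len(k),k.mean(0) if len(k) else 0,circ(k) if len(k) else 0)
    return P
E
python3 - <<'E'
from h import *
P=wb()
for n in('top','scene'):
    X=pts(snap(n))
    for b in brackets(X,np.array([.514,-.2765])): print(n,b[2],b[4],round(b[6],3),round(b[7],1))
E
```

```text
psi -95.79936165137701 [ 0.4135 -0.2546  0.2549]
bracket c [ 0.4577 -0.3688] size [70.4 48.6] long -32.6 z 0.1161 r,th 0.108 -121.8 2465
bracket c [ 0.411  -0.2565] size [70.  48.4] long 83.8 z 0.1161 r,th 0.105 169.9 2392
bracket c [ 0.5836 -0.3569] size [70.9 49.1] long 38.2 z 0.1162 r,th 0.107 -50.7 1679
bracket c [ 0.6055 -0.2379] size [70.2 49.2] long -62.6 z 0.116 r,th 0.094 17.5 938
knob 2979 [ 0.5089 -0.2791  0.167 ] (array([ 0.5116, -0.2777]), 0.0243635643273592)
top [ 0.4641 -0.3728] -32.4 0.11 -115.8
top [ 0.5835 -0.3572] 38.6 0.106 -48.8
top [ 0.6066 -0.238 ] -61.6 0.1 22.9
scene [ 0.4131 -0.255 ] 84.2 0.101 166.0
scene [ 0.4601 -0.3669] -31.9 0.105 -119.7
scene [ 0.6092 -0.2363] -61.3 0.107 23.6
scene [ 0.5863 -0.355 ] 38.8 0.106 -46.3
```

```bash
python3 - <<'E'
from h import *
s=sense();R=np.array(s['ee_rot']);p=np.array(s['tcp_pos'])
w=snap('wrist');Tw=wcloud(w,s)[0].reshape(-1,3);d=snap('scene');Ts=((cloud(d)-p)@R).reshape(-1,3);t=snap('top')
for n,Q in(('w',Tw),('s',Ts)):
    for a in range(0,120,10):
        for sg in(1,-1):
            m=(abs(Q[:,0])<.045)&(Q[:,1]*sg>=a/1000)&(Q[:,1]*sg<a/1000+.01)&(Q[:,2]<.06)&(Q[:,2]>-.2)
            if m.sum()>5: print(n,sg*a,m.sum(),'zmax',np.percentile(Q[m,2],99).round(4),end=' | ')
    print()
go([.4115,-.256,.108],-96.2)
E
```

```text
w 0 6359 zmax -0.0811 | w 0 6052 zmax -0.0812 | w 10 5693 zmax -0.0813 | w -10 5412 zmax -0.0811 | w 20 4927 zmax -0.0812 | w -20 5745 zmax -0.0812 | w 30 4266 zmax -0.0809 | w -30 4949 zmax -0.0813 | w 40 9647 zmax -0.0015 | w -40 10182 zmax -0.0012 | w 50 6553 zmax -0.0102 | w -50 4715 zmax -0.0164 | w 60 9330 zmax -0.0754 | w -60 6490 zmax -0.0747 | w 70 5108 zmax -0.0748 | w -70 3736 zmax -0.0731 | w 80 1922 zmax -0.0703 | w -80 1275 zmax -0.0702 | w 90 270 zmax -0.109 | w -90 153 zmax -0.1091 | 
s 0 279 zmax -0.0781 | s 0 305 zmax -0.0792 | s 10 182 zmax -0.0786 | s -10 354 zmax -0.0785 | s 20 78 zmax -0.0774 | s -20 365 zmax -0.079 | s 30 55 zmax -0.0775 | s -30 445 zmax -0.0789 | s 40 473 zmax 0.0028 | s -40 422 zmax 0.0021 | s 50 209 zmax -0.0008 | s -50 736 zmax 0.0009 | s 60 223 zmax -0.0719 | s -60 162 zmax -0.0492 | s 70 167 zmax -0.0681 | s -70 173 zmax -0.0713 | s 80 149 zmax -0.0678 | s -80 350 zmax -0.0668 | s 90 26 zmax -0.0897 | s -90 245 zmax -0.0897 | 
GO [0.0014 0.002  0.147 ] spin 0.1 rows 4.0 1.0
```

Both views put the fingertips about 2 mm ahead of the TCP and the body 70 mm behind it. I therefore grasp at TCP z = 0.103, which overlaps the bracket by about 14 mm and leaves about 5 mm over the knob.

>>> servo_tool(
  slide=[
    [0.001,0.002,0.04],
    [0.001,0.002,0.08],
    [0.001,0.002,0.115],
    [0.001,0.002,0.138],
    [0.001,0.002,0.152],
  ],
  spin=[0,0,0,0,0],
  grip=[0,0,0,0,0],
)

```text
time_s: 11.57
tcp_pos: [0.4099, -0.2552, 0.1003]
ee_rot: [[-0.107, -0.994, -0.004], [-0.994, 0.107, 0.001], [-0.001, 0.005, -1.0]]
wrist_force: [-26.3, 15.0, 65.8]
gripper_width: 1.003
gripper_force: 0.0
```

>>> servo_tool(
  slide=[
    [0,0,0],
    [0,0,0],
    [0,0,0],
    [0,0,0],
    [0,0,0],
  ],
  spin=[0,0,0,0,0],
  grip=[0.2,0.4,0.55,0.55,0.55],
)

```text
time_s: 11.98
tcp_pos: [0.4118, -0.2557, 0.1032]
ee_rot: [[-0.107, -0.994, 0.0], [-0.994, 0.107, -0.0], [-0.0, -0.0, -1.0]]
wrist_force: [-0.1, -1.3, 0.5]
gripper_width: 0.708
gripper_force: 0.0
```

>>> servo_tool(
  slide=[
    [0,0,0],
    [0,0,0],
    [0,0,0],
    [0,0,0],
    [0,0,0],
  ],
  spin=[0,0,0,0,0],
  grip=[0.55,0.55,0.55,0.55,0.55],
)

```text
time_s: 12.4
tcp_pos: [0.4117, -0.2557, 0.1032]
ee_rot: [[-0.106, -0.994, 0.0], [-0.994, 0.106, -0.0], [0.0, -0.0, -1.0]]
wrist_force: [0.7, -0.0, 0.8]
gripper_width: 0.551
gripper_force: 30.0
```

>>> servo_tool(
  slide=[
    [0,0,-0.01],
    [0,0,-0.03],
    [0,0,-0.06],
    [0,0,-0.09],
    [0,0,-0.12],
  ],
  spin=[0,0,0,0,0],
  grip=[0.55,0.55,0.55,0.55,0.55],
)

```text
time_s: 12.82
tcp_pos: [0.4105, -0.2552, 0.2232]
ee_rot: [[-0.107, -0.994, -0.003], [-0.994, 0.107, 0.001], [-0.001, 0.003, -1.0]]
wrist_force: [1.0, 0.1, -2.6]
gripper_width: 0.549
gripper_force: 30.0
```

>>> servo_tool(
  slide=[
    [0,0,-0.03],
    [0,0,-0.06],
    [0,0,-0.08],
    [-0.015,0,-0.09],
    [-0.04,0,-0.09],
  ],
  spin=[0,0,0,0,0],
  grip=[0.55,0.55,0.55,0.55,0.55],
)

```text
time_s: 13.23
tcp_pos: [0.4165, -0.2168, 0.3149]
ee_rot: [[-0.109, -0.994, 0.004], [-0.994, 0.109, -0.001], [0.001, -0.004, -1.0]]
wrist_force: [1.8, 0.5, -2.8]
gripper_width: 0.546
gripper_force: 30.0
```

>>> servo_tool(
  slide=[
    [-0.036,0.001,0],
    [-0.072,0.002,0],
    [-0.108,0.003,0],
    [-0.144,0.005,0],
    [-0.18,0.006,0],
  ],
  spin=[0,0,0,0,0],
  grip=[0.55,0.55,0.55,0.55,0.55],
)

```text
time_s: 13.65
tcp_pos: [0.4278, -0.0347, 0.312]
ee_rot: [[-0.107, -0.994, -0.002], [-0.994, 0.107, 0.001], [-0.0, 0.002, -1.0]]
wrist_force: [1.2, -0.0, -4.4]
gripper_width: 0.549
gripper_force: 30.0
```

>>> servo_tool(
  slide=[
    [-0.036,0.001,0],
    [-0.072,0.002,0],
    [-0.108,0.003,0],
    [-0.144,0.005,0],
    [-0.18,0.006,0],
  ],
  spin=[0,0,0,0,0],
  grip=[0.55,0.55,0.55,0.55,0.55],
)

```text
time_s: 14.07
tcp_pos: [0.4409, 0.1449, 0.312]
ee_rot: [[-0.106, -0.994, -0.002], [-0.994, 0.106, -0.0], [0.001, 0.002, -1.0]]
wrist_force: [0.8, -1.0, -4.0]
gripper_width: 0.55
gripper_force: 30.0
```

>>> servo_tool(
  slide=[
    [-0.036,0.001,0],
    [-0.072,0.002,0],
    [-0.108,0.003,0],
    [-0.144,0.005,0],
    [-0.18,0.006,0],
  ],
  spin=[0,0,0,0,0],
  grip=[0.55,0.55,0.55,0.55,0.55],
)

```text
time_s: 14.48
tcp_pos: [0.4543, 0.3244, 0.3116]
ee_rot: [[-0.106, -0.994, -0.003], [-0.994, 0.106, -0.001], [0.002, 0.002, -1.0]]
wrist_force: [0.0, -0.9, -3.3]
gripper_width: 0.555
gripper_force: 30.0
```

>>> servo_tool(
  slide=[
    [-0.025,0,0],
    [-0.05,0,0],
    [-0.05,0,0],
    [-0.05,0,0],
    [-0.05,0,0],
  ],
  spin=[-1,-2,-3,-3,-3],
  grip=[0.55,0.55,0.55,0.55,0.55],
)

```text
time_s: 14.9
tcp_pos: [0.4601, 0.3721, 0.3117]
ee_rot: [[-0.055, -0.999, -0.002], [-0.999, 0.055, -0.002], [0.002, 0.002, -1.0]]
wrist_force: [0.1, -0.2, -3.1]
gripper_width: 0.549
gripper_force: 30.0
```

```bash
python3 - <<'E'
from h import *
s=sense();w=snap('wrist','w2');T,W=wcloud(w,s);P=W.reshape(-1,3);P=P[~np.isnan(P[:,0])]
k=(P[:,2]>.195)&(P[:,2]<.215)&(P[:,1]<.36)&(P[:,1]>.08)&(P[:,0]>.4)&(P[:,0]<.52);Q=P[k]
print('rail wrist',len(Q),cv2.fitLine(Q[:,:2].astype(np.float32),cv2.DIST_HUBER,0,.01,.01).ravel(),Q[:,2].max())
# bracket in hand (tool frame)
t=T.reshape(-1,3);m=(abs(t[:,1])<.04)&(abs(t[:,0])<.05)&(t[:,2]>-.03)&(t[:,2]<.012);print('held top',m.sum(),np.percentile(t[m],[2,50,98],axis=0))
print(s['gripper_width'],s['wrist_force'])
X=pts(snap('top'));k=(X[:,2]>.195)&(X[:,2]<.212)&(X[:,1]<.30)&(X[:,1]>.1)&(X[:,0]>.4)&(X[:,0]<.52);Q=X[k]
print('rail top',len(Q),cv2.fitLine(Q[:,:2].astype(np.float32),cv2.DIST_HUBER,0,.01,.01).ravel(),np.percentile(Q[:,2],[50,95]))
go([.4603,.3743,.31],-93.1)
E
```

```text
rail wrist 4392 [0.0552 0.9985 0.4548 0.2862] 0.21010316232773757
held top 13836 [[-0.0313 -0.0282 -0.0254]
 [ 0.0116  0.0012 -0.0128]
 [ 0.036   0.0302 -0.0017]]
0.5486618258689218 [ 0.0976 -0.1563 -3.1322]
rail top 552 [0.0557 0.9984 0.4501 0.1996] [0.2066 0.2106]
GO [-0.0027  0.0004  0.0027] spin -0.1 rows 1.0 1.0
```

View pics/w2.png

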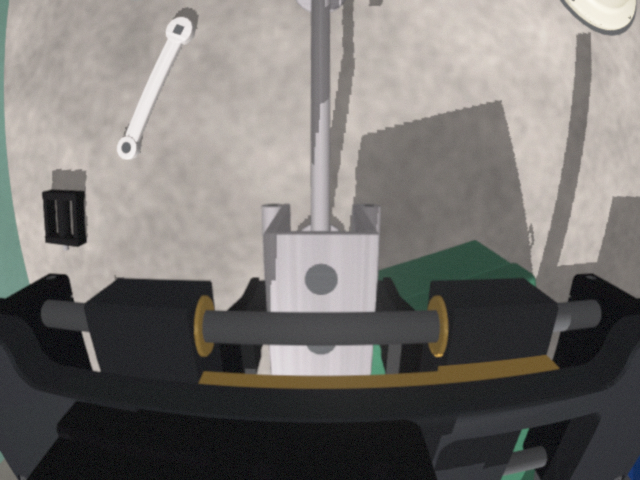

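The wrist view shows the bracket held squarely, with the rail (320,150) centred under the channel (262–380). I check that the green box beside the rail stays clear of the hand.

```bash
python3 - <<'E'
from h import *
for n in('top','scene'):
    d=capture(n);X=cloud(d);b=d['pixels'].astype(int);g=(b[...,1]>b[...,2]+25)&(b[...,1]>b[...,0]+8)
    Q=X[g];Q=Q[~np.isnan(Q[:,0])];Q=Q[(Q[:,1]>.2)&(Q[:,1]<.9)&(Q[:,0]<.6)&(Q[:,0]>0)]
    if len(Q): print(n,len(Q),np.percentile(Q,[0.5,50,99.5],axis=0))
    Q=Q[(Q[:,1]<.45)&(Q[:,0]>.33)]; print(len(Q),np.percentile(Q,[1,99],axis=0) if len(Q) else 0)
E
```

```text
top 4831 [[0.2075 0.432  0.0105]
 [0.2781 0.5392 0.1631]
 [0.3841 0.6449 0.1703]]
4 [[0.3338 0.3859 0.043 ]
 [0.3948 0.4485 0.6   ]]
scene 593 [[0.4133 0.4734 0.0023]
 [0.44   0.4912 0.0303]
 [0.4434 0.5127 0.0843]]
0 0
```

>>> servo_tool(
  slide=[
    [-0.001,0,0.025],
    [-0.002,0,0.05],
    [-0.002,0,0.075],
    [-0.002,0,0.092],
    [-0.002,0,0.1],
  ],
  spin=[0,0,0,0,0],
  grip=[0.55,0.55,0.55,0.55,0.55],
)

```text
time_s: 15.52
tcp_pos: [0.4598, 0.3729, 0.2104]
ee_rot: [[-0.056, -0.998, -0.004], [-0.998, 0.056, -0.003], [0.004, 0.003, -1.0]]
wrist_force: [0.5, -0.8, -4.2]
gripper_width: 0.55
gripper_force: 30.0
```

>>> servo_tool(
  slide=[
    [0,0,0.003],
    [0,0,0.006],
    [0,0,0.009],
    [0,0,0.012],
    [0,0,0.012],
  ],
  spin=[0,0,0,0,0],
  grip=[0.55,0.55,0.55,0.55,0.55],
)

```text
time_s: 15.93
tcp_pos: [0.4609, 0.3747, 0.2013]
ee_rot: [[-0.054, -0.999, 0.0], [-0.999, 0.054, 0.001], [-0.001, -0.0, -1.0]]
wrist_force: [0.1, -1.0, -3.3]
gripper_width: 0.548
gripper_force: 30.0
```

>>> servo_tool(
  slide=[
    [0,0,0],
    [0,0,0],
    [0,0,0],
    [0,0,0],
    [0,0,0],
  ],
  spin=[0,0,0,0,0],
  grip=[0.5,0.4,0.2,0,0],
)

```text
time_s: 16.35
tcp_pos: [0.4612, 0.375, 0.2019]
ee_rot: [[-0.054, -0.999, 0.001], [-0.999, 0.054, 0.001], [-0.001, -0.001, -1.0]]
wrist_force: [0.2, 0.7, 0.3]
gripper_width: 0.745
gripper_force: 0.0
```

>>> servo_tool(
  slide=[
    [0,0,0],
    [0,0,0],
    [0,0,-0.03],
    [0,0,-0.06],
    [0,0,-0.07],
  ],
  spin=[0,0,0,0,0],
  grip=[0,0,0,0,0],
)

```text
time_s: 16.77
tcp_pos: [0.4625, 0.3758, 0.276]
ee_rot: [[-0.053, -0.999, 0.006], [-0.999, 0.053, 0.005], [-0.005, -0.006, -1.0]]
wrist_force: [1.4, 0.6, 0.8]
gripper_width: 0.99
gripper_force: 0.0
```

```bash
cat >> h.py <<'E'
def railcheck(P):
    "bracket tops on rail"
    Q=P[(P[:,2]>.2085)&(P[:,2]<.225)&(P[:,1]<.45)&(P[:,1]>.05)&(P[:,0]>.4)&(P[:,0]<.52)]
    from scipy.cluster.hierarchy import fcluster,linkage
    if len(Q)>6000: Q=Q[::len(Q)//6000+1]
    if len(Q)<30: return
    L=fcluster(linkage(Q[:,:2],'single'),.006,'distance')
    for l in set(L):
        q=Q[L==l]
        if len(q)>80: c,s,a=rect(q); print('hung',c,np.round(s,1),round(a,1),'z',np.median(q[:,2]).round(4),len(q))
E
python3 - <<'E'
from h import *
s=sense();w=snap('wrist');P=wcloud(w,s)[1].reshape(-1,3);P=P[~np.isnan(P[:,0])];railcheck(P)
print('top');X=pts(snap('top'));railcheck(X)
for b in brackets(X,np.array([.5117,-.2777])): print(b[2],b[4],round(b[6],3),round(b[7],1))
print(s['tcp_pos'],psi());go([.5117,-.2777,.27])
E
```

```text
hung [0.4598 0.3736] [70.  47.8] 87.0 z 0.2121 3974
top
hung [0.4585 0.3471] [95.2 47.8] 87.2 z 0.2131 577
[ 0.4583 -0.3688] -31.3 0.106 -120.5
[ 0.6063 -0.2373] -61.5 0.103 23.1
[ 0.5841 -0.3571] 39.0 0.107 -47.5
[0.4625 0.3758 0.276 ] -93.09397286798516
GO [ 0.6497 -0.0852  0.0039] spin 0 rows 16.0 0.0
```

>>> servo_tool(
  slide=[
    [0.04,-0.0052,0],
    [0.08,-0.0105,0],
    [0.12,-0.0157,0],
    [0.16,-0.021,0],
    [0.2,-0.0262,0],
  ],
  spin=[0,0,0,0,0],
  grip=[0,0,0,0,0],
)

```text
time_s: 17.28
tcp_pos: [0.4751, 0.1715, 0.2694]
ee_rot: [[-0.054, -0.999, -0.002], [-0.999, 0.054, -0.001], [0.001, 0.002, -1.0]]
wrist_force: [1.1, 0.3, -0.0]
gripper_width: 0.999
gripper_force: 0.0
```

>>> servo_tool(
  slide=[
    [0.04,-0.0052,0],
    [0.08,-0.0105,0],
    [0.12,-0.0157,0],
    [0.16,-0.021,0],
    [0.2,-0.0262,0],
  ],
  spin=[0,0,0,0,0],
  grip=[0,0,0,0,0],
)

```text
time_s: 17.7
tcp_pos: [0.4903, -0.0295, 0.2696]
ee_rot: [[-0.054, -0.999, -0.002], [-0.999, 0.054, 0.0], [0.0, 0.002, -1.0]]
wrist_force: [0.8, 1.0, -0.3]
gripper_width: 0.998
gripper_force: 0.0
```

>>> servo_tool(
  slide=[
    [0.04,-0.0052,0],
    [0.08,-0.0105,0],
    [0.12,-0.0157,0],
    [0.16,-0.021,0],
    [0.2,-0.0262,0],
  ],
  spin=[0,0,0,0,0],
  grip=[0,0,0,0,0],
)

```text
time_s: 18.12
tcp_pos: [0.5058, -0.2305, 0.2694]
ee_rot: [[-0.054, -0.999, -0.002], [-0.999, 0.054, 0.001], [-0.001, 0.002, -1.0]]
wrist_force: [2.3, 0.9, -0.3]
gripper_width: 1.001
gripper_force: 0.0
```

>>> servo_tool(
  slide=[
    [0.025,-0.003,0],
    [0.05,-0.0065,0],
    [0.05,-0.0065,0.02],
    [0.05,-0.0065,0.045],
    [0.05,-0.0065,0.06],
  ],
  spin=[0,0,0,0,0],
  grip=[0,0,0,0,0],
)

```text
time_s: 18.53
tcp_pos: [0.5085, -0.2789, 0.2067]
ee_rot: [[-0.057, -0.998, -0.005], [-0.998, 0.056, 0.003], [-0.003, 0.006, -1.0]]
wrist_force: [-0.2, -0.4, -1.2]
gripper_width: 1.002
gripper_force: 0.0
```

```bash
python3 - <<'E'
from h import *
wb((.5117,-.2777)); go([.5117,-.2777,.147])
E
```

```text
psi -93.23965293588172 [ 0.5085 -0.2789  0.2067]
bracket c [ 0.4581 -0.3688] size [70.3 48.4] long -32.4 z 0.116 r,th 0.105 -120.1 3541
bracket c [ 0.5835 -0.3568] size [70.4 48.5] long 38.6 z 0.1162 r,th 0.106 -48.4 3302
bracket c [ 0.6159 -0.2557] size [48.7 29.2] long 28.4 z 0.1161 r,th 0.107 11.1 893
knob 4797 [ 0.5114 -0.2803  0.1672] (array([ 0.5118, -0.278 ]), 0.024337390437722206)
GO [-0.0004 -0.0046  0.0569] spin 0 rows 2.0 0.0
```

>>> servo_tool(
  slide=[
    [0,-0.002,0.02],
    [0,-0.002,0.04],
    [0,-0.002,0.055],
    [0,-0.002,0.063],
    [0,-0.002,0.063],
  ],
  spin=[0,0,0,0,0],
  grip=[0,0,0,0,0.2],
)

```text
time_s: 19.0
tcp_pos: [0.5111, -0.2785, 0.1456]
ee_rot: [[-0.054, -0.999, -0.005], [-0.999, 0.054, 0.002], [-0.001, 0.005, -1.0]]
wrist_force: [-0.6, 0.7, 0.3]
gripper_width: 0.977
gripper_force: 0.0
```

>>> servo_tool(
  slide=[
    [0,0,0],
    [0,0,0],
    [0,0,0],
    [0,0,0],
    [0,0,0],
  ],
  spin=[0,0,0,0,0],
  grip=[0.3,0.45,0.6,0.6,0.6],
)

```text
time_s: 19.42
tcp_pos: [0.5129, -0.2792, 0.1488]
ee_rot: [[-0.054, -0.999, 0.001], [-0.999, 0.054, -0.0], [0.0, -0.001, -1.0]]
wrist_force: [-0.2, -0.1, -0.7]
gripper_width: 0.632
gripper_force: 0.0
```

>>> servo_tool(
  slide=[
    [0,0,0],
    [0,0,0],
    [0,0,0],
    [0,0,0],
    [0,0,0],
  ],
  spin=[0,0,0,4,10],
  grip=[0.6,0.6,0.6,0.6,0.6],
)

```text
time_s: 19.83
tcp_pos: [0.5124, -0.2792, 0.1484]
ee_rot: [[-0.229, -0.973, -0.0], [-0.973, 0.229, -0.0], [0.001, 0.0, -1.0]]
wrist_force: [-1.4, 0.1, 2.4]
gripper_width: 0.495
gripper_force: 30.0
```

>>> servo_tool(
  slide=[
    [0,0,0],
    [0,0,0],
    [0,0,0],
    [0,0,0],
    [0,0,0],
  ],
  spin=[7,14,21,28,35],
  grip=[0.6,0.6,0.6,0.6,0.6],
)

```text
time_s: 20.25
tcp_pos: [0.5117, -0.2788, 0.1484]
ee_rot: [[-0.748, -0.664, -0.002], [-0.664, 0.748, 0.001], [0.001, 0.002, -1.0]]
wrist_force: [-3.8, 2.4, 3.2]
gripper_width: 0.501
gripper_force: 30.0
```

>>> servo_tool(
  slide=[
    [0,0,0],
    [0,0,0],
    [0,0,0],
    [0,0,0],
    [0,0,0],
  ],
  spin=[7,14,21,28,34],
  grip=[0.6,0.6,0.6,0.6,0.6],
)

```text
time_s: 20.67
tcp_pos: [0.5113, -0.278, 0.1484]
ee_rot: [[-0.991, -0.132, -0.003], [-0.132, 0.991, 0.002], [0.003, 0.002, -1.0]]
wrist_force: [-3.5, 5.8, 5.0]
gripper_width: 0.497
gripper_force: 30.0
```

>>> servo_tool(
  slide=[
    [0,0,0],
    [0,0,0],
    [0,0,0],
    [0,0,0],
    [0,0,0],
  ],
  spin=[0,0,0,0,0],
  grip=[0.6,0.4,0.2,0,0],
)

```text
time_s: 21.08
tcp_pos: [0.5127, -0.2793, 0.148]
ee_rot: [[-0.991, -0.137, 0.0], [-0.137, 0.991, -0.0], [-0.0, -0.0, -1.0]]
wrist_force: [-0.1, -0.5, -1.5]
gripper_width: 0.716
gripper_force: 0.0
```

>>> servo_tool(
  slide=[
    [0,0,0],
    [0,0,-0.02],
    [0,0,-0.05],
    [0,0,-0.08],
    [0,0,-0.11],
  ],
  spin=[0,0,0,0,0],
  grip=[0,0,0,0,0],
)

```text
time_s: 21.5
tcp_pos: [0.5124, -0.2792, 0.2591]
ee_rot: [[-0.991, -0.137, -0.001], [-0.137, 0.991, -0.0], [0.001, 0.0, -1.0]]
wrist_force: [0.4, 0.3, 0.3]
gripper_width: 0.987
gripper_force: 0.0
```

```bash
python3 - <<'E'
from h import *
wb((.5117,-.2777))
X=pts(snap('top'));
for b in brackets(X,np.array([.5117,-.2777])): print(b[2],np.round(b[3]),b[4],round(b[6],3),round(b[7],1))
E
```

```text
psi -172.10487419885658 [ 0.5124 -0.2792  0.2591]
bracket c [ 0.4121 -0.2436] size [70.5 48.7] long 69.7 z 0.116 r,th 0.105 161.4 2449
bracket c [ 0.449  -0.3639] size [70.2 48.4] long -39.9 z 0.1161 r,th 0.106 -126.6 2368
bracket c [ 0.5702 -0.3621] size [70.3 48.9] long 40.5 z 0.1161 r,th 0.099 -60.1 1179
knob 3177 [ 0.51   -0.2781  0.1674] (array([ 0.5118, -0.2778]), 0.02433476224541664)
[ 0.5985 -0.3618] [44. 21.] 74.5 0.117 -43.7
[ 0.4448 -0.3609] [59. 49.] -39.8 0.109 -132.6
[ 0.4119 -0.244 ] [71. 48.] 69.1 0.105 161.1
```

>>> servo_tool(
  slide=[
    [0.032,0.0165,0],
    [0.064,0.033,0],
    [0.0945,0.049,0],
    [0.0945,0.049,0],
    [0.0945,0.049,0],
  ],
  spin=[-7,-14,-21,-28,-35],
  grip=[0,0,0,0,0],
)

```text
time_s: 22.02
tcp_pos: [0.4103, -0.2431, 0.2582]
ee_rot: [[-0.728, -0.685, 0.0], [-0.685, 0.728, 0.0], [-0.0, -0.0, -1.0]]
wrist_force: [0.5, 0.0, 0.2]
gripper_width: 1.001
gripper_force: 0.0
```

>>> servo_tool(
  slide=[
    [0,0,0.02],
    [0,0,0.04],
    [0,0,0.06],
    [0,0,0.08],
    [0,0,0.08],
  ],
  spin=[-7,-14,-21,-26.6,-26.6],
  grip=[0,0,0,0,0],
)

```text
time_s: 22.43
tcp_pos: [0.4093, -0.2426, 0.1739]
ee_rot: [[-0.35, -0.937, -0.008], [-0.937, 0.35, 0.003], [-0.0, 0.009, -1.0]]
wrist_force: [-0.6, 0.2, 0.0]
gripper_width: 1.0
gripper_force: 0.0
```

>>> servo_tool(
  slide=[
    [0,0,0.025],
    [0,0,0.045],
    [0,0,0.058],
    [0,0,0.067],
    [0,0,0.072],
  ],
  spin=[0,0,0,0,0],
  grip=[0,0,0,0,0],
)

```text
time_s: 22.85
tcp_pos: [0.4122, -0.2437, 0.1056]
ee_rot: [[-0.352, -0.936, -0.001], [-0.936, 0.352, 0.0], [0.0, 0.001, -1.0]]
wrist_force: [-0.8, 0.3, 1.1]
gripper_width: 0.999
gripper_force: 0.0
```

>>> servo_tool(
  slide=[
    [0,0,0],
    [0,0,0],
    [0,0,0],
    [0,0,0],
    [0,0,0],
  ],
  spin=[0,0,0,0,0],
  grip=[0.2,0.4,0.55,0.55,0.55],
)

```text
time_s: 23.27
tcp_pos: [0.4127, -0.2437, 0.1068]
ee_rot: [[-0.35, -0.937, 0.002], [-0.937, 0.35, -0.0], [-0.0, -0.002, -1.0]]
wrist_force: [-0.2, 0.1, -0.7]
gripper_width: 0.712
gripper_force: 0.0
```

>>> servo_tool(
  slide=[
    [0,0,0],
    [0,0,0],
    [0,0,0],
    [0,0,0],
    [0,0,0],
  ],
  spin=[0,0,0,0,0],
  grip=[0.55,0.55,0.55,0.55,0.55],
)

```text
time_s: 23.68
tcp_pos: [0.4125, -0.2437, 0.1064]
ee_rot: [[-0.35, -0.937, 0.001], [-0.937, 0.35, -0.0], [0.0, -0.001, -1.0]]
wrist_force: [-0.6, 0.5, 1.5]
gripper_width: 0.547
gripper_force: 30.0
```

>>> servo_tool(
  slide=[
    [0,0,-0.01],
    [0,0,-0.03],
    [0,0,-0.06],
    [0,0,-0.09],
    [0,0,-0.12],
  ],
  spin=[0,0,0,0,0],
  grip=[0.55,0.55,0.55,0.55,0.55],
)

```text
time_s: 24.1
tcp_pos: [0.4111, -0.2431, 0.226]
ee_rot: [[-0.351, -0.937, -0.003], [-0.937, 0.351, 0.001], [-0.0, 0.003, -1.0]]
wrist_force: [0.9, -0.7, -3.2]
gripper_width: 0.545
gripper_force: 30.0
```

>>> servo_tool(
  slide=[
    [0,0,-0.03],
    [0,0,-0.06],
    [0,0,-0.08],
    [0,0,-0.09],
    [0,0,-0.09],
  ],
  spin=[-5,-10,-14,-17.4,-17.4],
  grip=[0.55,0.55,0.55,0.55,0.55],
)

```text
time_s: 24.52
tcp_pos: [0.4129, -0.2437, 0.3178]
ee_rot: [[-0.053, -0.999, 0.004], [-0.999, 0.053, -0.001], [0.001, -0.004, -1.0]]
wrist_force: [0.1, 0.2, -3.3]
gripper_width: 0.547
gripper_force: 30.0
```

```bash
python3 - <<'E'
from h import *
s=sense();w=snap('wrist');T,W=wcloud(w,s);t=T.reshape(-1,3);print(s['tcp_pos'],psi(s),s['wrist_force'],s['gripper_width'])
m=(abs(t[:,1])<.02)&(t[:,0]>.02)&(t[:,0]<.05)&(t[:,2]>-.03)&(t[:,2]<.015);print('held',m.sum(),np.percentile(t[m],[2,50,98],axis=0))
m=(abs(t[:,1])<.04)&(abs(t[:,0])<.045)&(t[:,2]>-.02)&(t[:,2]<-.003);print(rect(t[m]))
go([.4555,.2935,.315],-93.1)
E
```

```text
[ 0.4129 -0.2437  0.3178] -93.04767960656964 [ 0.0947  0.2219 -3.291 ] 0.5473073013087701
held 3479 [[ 0.0203 -0.0193 -0.011 ]
 [ 0.0283 -0.0005 -0.0097]
 [ 0.0349  0.0193 -0.004 ]]
(array([0.0001, 0.001 ]), (70.14786529541016, 66.05436706542969), 0.09328217059373856)
GO [-0.5383 -0.0134  0.0009] spin -0.1 rows 13.0 1.0
```

>>> servo_tool(
  slide=[
    [-0.036,-0.001,0],
    [-0.072,-0.002,0],
    [-0.108,-0.003,0],
    [-0.144,-0.004,0],
    [-0.18,-0.0045,0],
  ],
  spin=[0,0,0,0,0],
  grip=[0.55,0.55,0.55,0.55,0.55],
)

```text
time_s: 24.98
tcp_pos: [0.4251, -0.0625, 0.3137]
ee_rot: [[-0.057, -0.998, -0.004], [-0.998, 0.057, 0.0], [0.0, 0.004, -1.0]]
wrist_force: [0.8, 0.1, -2.6]
gripper_width: 0.548
gripper_force: 30.0
```

>>> servo_tool(
  slide=[
    [-0.036,-0.001,0],
    [-0.072,-0.002,0],
    [-0.108,-0.003,0],
    [-0.144,-0.004,0],
    [-0.18,-0.0045,0],
  ],
  spin=[0,0,0,0,0],
  grip=[0.55,0.55,0.55,0.55,0.55],
)

```text
time_s: 25.4
tcp_pos: [0.4393, 0.1169, 0.3138]
ee_rot: [[-0.056, -0.998, -0.004], [-0.998, 0.056, -0.002], [0.002, 0.004, -1.0]]
wrist_force: [0.8, -1.4, -3.9]
gripper_width: 0.549
gripper_force: 30.0
```

>>> servo_tool(
  slide=[
    [-0.036,-0.001,0],
    [-0.072,-0.002,0],
    [-0.108,-0.003,0],
    [-0.144,-0.004,0],
    [-0.178,-0.0045,0],
  ],
  spin=[0,0,0,0,0],
  grip=[0.55,0.55,0.55,0.55,0.55],
)

```text
time_s: 25.82
tcp_pos: [0.4537, 0.2944, 0.3132]
ee_rot: [[-0.056, -0.998, -0.004], [-0.998, 0.056, -0.003], [0.003, 0.004, -1.0]]
wrist_force: [0.5, -0.5, -2.6]
gripper_width: 0.554
gripper_force: 30.0
```

>>> servo_tool(
  slide=[
    [0,0,0],
    [0,0,0],
    [0,0,0.01],
    [0,0,0.03],
    [0,0,0.05],
  ],
  spin=[0,0,0,0,0],
  grip=[0.55,0.55,0.55,0.55,0.55],
)

```text
time_s: 26.23
tcp_pos: [0.4545, 0.2916, 0.2647]
ee_rot: [[-0.056, -0.998, -0.001], [-0.998, 0.056, 0.0], [-0.0, 0.001, -1.0]]
wrist_force: [-0.3, -0.4, -3.3]
gripper_width: 0.545
gripper_force: 30.0
```

>>> servo_tool(
  slide=[
    [0,0,0.02],
    [0,0,0.035],
    [0,0,0.048],
    [0,0,0.057],
    [0,0,0.062],
  ],
  spin=[0,0,0,0,0],
  grip=[0.55,0.55,0.55,0.55,0.55],
)

```text
time_s: 26.65
tcp_pos: [0.4539, 0.2908, 0.2022]
ee_rot: [[-0.056, -0.998, -0.003], [-0.998, 0.056, -0.003], [0.003, 0.003, -1.0]]
wrist_force: [-10.8, -2.1, 21.8]
gripper_width: 0.548
gripper_force: 30.0
```

>>> servo_tool(
  slide=[
    [0,0,0],
    [0,0,0],
    [0,0,0],
    [0,0,0],
    [0,0,0],
  ],
  spin=[0,0,0,0,0],
  grip=[0.55,0.45,0.25,0,0],
)

```text
time_s: 27.07
tcp_pos: [0.4555, 0.2934, 0.2052]
ee_rot: [[-0.054, -0.999, 0.002], [-0.999, 0.054, 0.002], [-0.002, -0.002, -1.0]]
wrist_force: [0.0, -0.1, 0.5]
gripper_width: 0.694
gripper_force: 0.0
```

>>> servo_tool(
  slide=[
    [0,0,0],
    [0,0,0],
    [0,0,-0.03],
    [0,0,-0.06],
    [0,0,-0.07],
  ],
  spin=[0,0,0,0,0],
  grip=[0,0,0,0,0],
)

```text
time_s: 27.48
tcp_pos: [0.4567, 0.2941, 0.2789]
ee_rot: [[-0.053, -0.999, 0.007], [-0.999, 0.053, 0.004], [-0.005, -0.006, -1.0]]
wrist_force: [0.8, 1.1, 0.9]
gripper_width: 0.983
gripper_force: 0.0
```

```bash
cat > c.py <<'E'
from h import *
def chk():
    s=sense();w=snap('wrist');P=wcloud(w,s)[1].reshape(-1,3);P=P[~np.isnan(P[:,0])];railcheck(P)
    print('top');X=pts(snap('top'));railcheck(X)
    for b in brackets(X,np.array([.5118,-.2778])): print(b[2],np.round(b[3]),b[4],round(b[6],3),round(b[7],1))
    print(s['time_s'],s['tcp_pos'],psi())
E
python3 - <<'E'
from c import *
chk();go([.5118,-.2778,.27])
E
```

```text
hung [0.4642 0.3744] [48.2 34.5] 1.8 z 0.2117 995
hung [0.4542 0.2955] [75.3 47.9] 87.0 z 0.212 3895
top
hung [0.4511 0.2462] [113.8  48. ] 86.3 z 0.2127 484
[ 0.4491 -0.3641] [70. 49.] -40.5 0.107 -126.0
[ 0.5706 -0.362 ] [70. 49.] 40.3 0.104 -55.3
27.4833 [0.4567 0.2941 0.2789] -93.09107056003224
GO [ 0.5678 -0.0867  0.0068] spin 0 rows 14.0 0.0
```

>>> servo_tool(
  slide=[
    [0.036,-0.0055,0],
    [0.072,-0.011,0],
    [0.108,-0.0165,0],
    [0.144,-0.022,0],
    [0.18,-0.0275,0],
  ],
  spin=[0,0,0,0,0],
  grip=[0,0,0,0,0],
)

```text
time_s: 28.0
tcp_pos: [0.4716, 0.1099, 0.2725]
ee_rot: [[-0.054, -0.999, -0.002], [-0.999, 0.054, -0.001], [0.001, 0.002, -1.0]]
wrist_force: [1.2, 0.4, 0.6]
gripper_width: 0.999
gripper_force: 0.0
```

>>> servo_tool(
  slide=[
    [0.036,-0.0055,0],
    [0.072,-0.011,0],
    [0.108,-0.0165,0],
    [0.144,-0.022,0],
    [0.18,-0.0275,0],
  ],
  spin=[0,0,0,0,0],
  grip=[0,0,0,0,0],
)

```text
time_s: 28.42
tcp_pos: [0.4893, -0.0712, 0.2726]
ee_rot: [[-0.054, -0.999, -0.002], [-0.999, 0.054, 0.0], [-0.0, 0.002, -1.0]]
wrist_force: [0.6, 0.1, -0.8]
gripper_width: 1.002
gripper_force: 0.0
```

>>> servo_tool(
  slide=[
    [0.036,-0.0055,0],
    [0.072,-0.011,0],
    [0.108,-0.0165,0],
    [0.144,-0.022,0],
    [0.18,-0.0275,0],
  ],
  spin=[0,0,0,0,0],
  grip=[0,0,0,0,0],
)

```text
time_s: 28.83
tcp_pos: [0.5072, -0.2523, 0.2723]
ee_rot: [[-0.054, -0.999, -0.002], [-0.999, 0.054, 0.001], [-0.001, 0.003, -1.0]]
wrist_force: [-0.0, 0.8, 0.7]
gripper_width: 1.0
gripper_force: 0.0
```

>>> servo_tool(
  slide=[
    [0.014,-0.002,0],
    [0.028,-0.0045,0],
    [0.028,-0.0045,0.02],
    [0.028,-0.0045,0.045],
    [0.028,-0.0045,0.064],
  ],
  spin=[0,0,0,0,0],
  grip=[0,0,0,0,0],
)

```text
time_s: 29.25
tcp_pos: [0.5102, -0.2782, 0.2077]
ee_rot: [[-0.054, -0.999, -0.002], [-0.999, 0.054, 0.002], [-0.002, 0.002, -1.0]]
wrist_force: [0.4, -0.3, -0.2]
gripper_width: 1.002
gripper_force: 0.0
```

>>> servo_tool(
  slide=[
    [0,0,0],
    [0,0,0.025],
    [0,0,0.045],
    [0,0,0.057],
    [0,0,0.063],
  ],
  spin=[0,0,0,0,0],
  grip=[0,0,0,0,0.1],
)

```text
time_s: 29.67
tcp_pos: [0.5105, -0.2782, 0.1458]
ee_rot: [[-0.053, -0.999, -0.002], [-0.999, 0.053, 0.001], [-0.001, 0.002, -1.0]]
wrist_force: [1.2, 0.1, 0.3]
gripper_width: 0.972
gripper_force: 0.0
```

>>> servo_tool(
  slide=[
    [0,0,0],
    [0,0,0],
    [0,0,0],
    [0,0,0],
    [0,0,0],
  ],
  spin=[0,0,0,0,0],
  grip=[0.3,0.45,0.6,0.6,0.6],
)

```text
time_s: 30.08
tcp_pos: [0.5115, -0.2791, 0.1481]
ee_rot: [[-0.054, -0.999, 0.002], [-0.999, 0.054, -0.001], [0.0, -0.002, -1.0]]
wrist_force: [0.4, -0.6, -0.1]
gripper_width: 0.633
gripper_force: 0.0
```

>>> servo_tool(
  slide=[
    [0,0,0],
    [0,0,0],
    [0,0,0],
    [0,0,0],
    [0,0,0],
  ],
  spin=[0,0,0,0,4],
  grip=[0.6,0.6,0.6,0.6,0.6],
)

```text
time_s: 30.5
tcp_pos: [0.5126, -0.279, 0.1476]
ee_rot: [[-0.122, -0.993, 0.003], [-0.993, 0.122, -0.001], [0.001, -0.003, -1.0]]
wrist_force: [4.2, 1.1, 0.0]
gripper_width: 0.496
gripper_force: 30.0
```

>>> servo_tool(
  slide=[
    [0,0,0],
    [0,0,0],
    [0,0,0],
    [0,0,0],
    [0,0,0],
  ],
  spin=[7,14,21,28,35],
  grip=[0.6,0.6,0.6,0.6,0.6],
)

```text
time_s: 30.92
tcp_pos: [0.5119, -0.2787, 0.1476]
ee_rot: [[-0.674, -0.739, 0.002], [-0.739, 0.674, -0.0], [-0.001, -0.002, -1.0]]
wrist_force: [3.3, 2.5, 1.6]
gripper_width: 0.498
gripper_force: 30.0
```

>>> servo_tool(
  slide=[
    [0,0,0],
    [0,0,0],
    [0,0,0],
    [0,0,0],
    [0,0,0],
  ],
  spin=[7,14,21,28,34],
  grip=[0.6,0.6,0.6,0.6,0.6],
)

```text
time_s: 31.33
tcp_pos: [0.5115, -0.2781, 0.1476]
ee_rot: [[-0.972, -0.235, 0.001], [-0.235, 0.972, 0.001], [-0.001, 0.0, -1.0]]
wrist_force: [1.9, 5.1, 2.3]
gripper_width: 0.496
gripper_force: 30.0
```

>>> servo_tool(
  slide=[
    [0,0,0],
    [0,0,0],
    [0,0,0],
    [0,0,0],
    [0,0,0],
  ],
  spin=[0,0,0,0,0],
  grip=[0.6,0.4,0.2,0,0],
)

```text
time_s: 31.75
tcp_pos: [0.5102, -0.2792, 0.1467]
ee_rot: [[-0.971, -0.24, -0.002], [-0.24, 0.971, 0.0], [0.002, 0.001, -1.0]]
wrist_force: [-0.4, -0.2, -0.0]
gripper_width: 0.72
gripper_force: 0.0
```

>>> servo_tool(
  slide=[
    [0,0,0],
    [0,0,-0.02],
    [0,0,-0.05],
    [0,0,-0.08],
    [0,0,-0.11],
  ],
  spin=[0,0,0,0,0],
  grip=[0,0,0,0,0],
)

```text
time_s: 32.17
tcp_pos: [0.5104, -0.2791, 0.258]
ee_rot: [[-0.971, -0.24, -0.001], [-0.24, 0.971, 0.0], [0.001, 0.0, -1.0]]
wrist_force: [0.4, -0.1, -0.7]
gripper_width: 0.986
gripper_force: 0.0
```

```bash
python3 - <<'E'
from c import *
wb((.5118,-.2778)); chk(); go([.412,-.2438,.26])
E
```

```text
psi -166.0999305692722 [ 0.5104 -0.2791  0.258 ]
bracket c [ 0.4105 -0.2443] size [70.3 48.9] long 67.6 z 0.1161 r,th 0.106 162.1 2444
bracket c [ 0.4496 -0.3592] size [70.1 48.4] long -32.6 z 0.1161 r,th 0.103 -128.0 2340
knob 3192 [ 0.51   -0.2784  0.1674] (array([ 0.5116, -0.2778]), 0.02431156486272812)
top
hung [0.4608 0.3371] [186.2  53.3] 83.1 z 0.213 1359
[ 0.4105 -0.2444] [71. 48.] 68.3 0.107 161.6
[ 0.4408 -0.3542] [49. 49.] -32.8 0.107 -135.1
32.2167 [ 0.5134 -0.2809  0.2656] -166.09157308537345
GO [ 0.0885  0.0587 -0.    ] spin 0 rows 3.0 0.0
```

```bash
python3 - <<'E'
from h import *
print(sense()['tcp_pos'],sense()['wrist_force']);X=pts(snap('top'));s=sense();print(s['tcp_pos'],psi(s),s['joint_velocities'])
for lo in(.2105,.212):
    Q=X[(X[:,2]>lo)&(X[:,2]<.216)&(X[:,1]<.46)&(X[:,1]>.05)&(X[:,0]>.4)&(X[:,0]<.52)]
    h=np.histogram(Q[:,1],np.arange(.08,.47,.01));print([(round(a,2),n) for a,n in zip(h[1],h[0]) if n])
    print(rect(Q))
X=pts(snap('scene'));Q=X[(X[:,2]>.205)&(X[:,2]<.219)&(X[:,1]<.46)&(X[:,1]>.05)&(X[:,0]>.4)&(X[:,0]<.52)]
h=np.histogram(Q[:,1],np.arange(.08,.47,.01));print([(round(a,2),n) for a,n in zip(h[1],h[0]) if n])
print(sense()['tcp_pos']);go([.4107,-.2443,.26],-112)
E
```

```text
[ 0.5121 -0.2795  0.26  ] [ 0.3155  0.1867 -0.2722]
[ 0.511  -0.279   0.2577] -166.11506826650677 [ 0.1484  1.609  -2.7307 -0.5838  0.1627 -0.0651]
[(np.float64(0.09), np.int64(4)), (np.float64(0.1), np.int64(3)), (np.float64(0.11), np.int64(2)), (np.float64(0.12), np.int64(2)), (np.float64(0.13), np.int64(2)), (np.float64(0.14), np.int64(2)), (np.float64(0.15), np.int64(2)), (np.float64(0.16), np.int64(4)), (np.float64(0.17), np.int64(2)), (np.float64(0.18), np.int64(6)), (np.float64(0.19), np.int64(2)), (np.float64(0.2), np.int64(1)), (np.float64(0.21), np.int64(2)), (np.float64(0.22), np.int64(2)), (np.float64(0.23), np.int64(2)), (np.float64(0.24), np.int64(1)), (np.float64(0.25), np.int64(27)), (np.float64(0.26), np.int64(62)), (np.float64(0.27), np.int64(74)), (np.float64(0.28), np.int64(71)), (np.float64(0.29), np.int64(73)), (np.float64(0.3), np.int64(59)), (np.float64(0.31), np.int64(72)), (np.float64(0.32), np.int64(51)), (np.float64(0.33), np.int64(59)), (np.float64(0.34), np.int64(67)), (np.float64(0.35), np.int64(69)), (np.float64(0.36), np.int64(58)), (np.float64(0.37),
[... 1837 characters left out ...]
.float64(0.26), np.int64(186)), (np.float64(0.27), np.int64(187)), (np.float64(0.28), np.int64(204)), (np.float64(0.29), np.int64(206)), (np.float64(0.3), np.int64(211)), (np.float64(0.31), np.int64(209)), (np.float64(0.32), np.int64(222)), (np.float64(0.33), np.int64(163)), (np.float64(0.34), np.int64(250)), (np.float64(0.35), np.int64(252)), (np.float64(0.36), np.int64(259)), (np.float64(0.37), np.int64(274)), (np.float64(0.38), np.int64(269)), (np.float64(0.39), np.int64(283)), (np.float64(0.4), np.int64(125)), (np.float64(0.41), np.int64(24)), (np.float64(0.42), np.int64(27)), (np.float64(0.43), np.int64(17))]
[ 0.5104 -0.2787  0.2563]
GO [ 0.0885  0.0573 -0.0037] spin -54.1 rows 3.0 8.0
```

>>> servo_tool(
  slide=[
    [0.03,0.019,0],
    [0.06,0.038,0],
    [0.0885,0.0573,0],
    [0.0885,0.0573,0],
    [0.0885,0.0573,0],
  ],
  spin=[-7,-14,-21,-28,-35],
  grip=[0,0,0,0,0],
)

```text
time_s: 32.83
tcp_pos: [0.4086, -0.2439, 0.2559]
ee_rot: [[-0.653, -0.758, -0.003], [-0.758, 0.653, 0.001], [0.001, 0.003, -1.0]]
wrist_force: [1.1, -0.4, 0.7]
gripper_width: 0.999
gripper_force: 0.0
```

>>> servo_tool(
  slide=[
    [0,0,0.02],
    [0,0,0.04],
    [0,0,0.06],
    [0,0,0.08],
    [0,0,0.08],
  ],
  spin=[-7,-14,-19,-19,-19],
  grip=[0,0,0,0,0],
)

```text
time_s: 33.25
tcp_pos: [0.4074, -0.2433, 0.1718]
ee_rot: [[-0.377, -0.926, -0.011], [-0.926, 0.377, 0.004], [0.001, 0.012, -1.0]]
wrist_force: [-0.8, -0.2, -0.6]
gripper_width: 1.0
gripper_force: 0.0
```

>>> servo_tool(
  slide=[
    [0,0,0.025],
    [0,0,0.045],
    [0,0,0.058],
    [0,0,0.067],
    [0,0,0.072],
  ],
  spin=[0,0,0,0,0],
  grip=[0,0,0,0,0],
)

```text
time_s: 33.67
tcp_pos: [0.4108, -0.2446, 0.1041]
ee_rot: [[-0.376, -0.926, -0.002], [-0.926, 0.376, 0.0], [0.001, 0.002, -1.0]]
wrist_force: [0.4, 0.4, 0.5]
gripper_width: 1.002
gripper_force: 0.0
```

>>> servo_tool(
  slide=[
    [0,0,0],
    [0,0,0],
    [0,0,0],
    [0,0,0],
    [0,0,0],
  ],
  spin=[0,0,0,0,0],
  grip=[0.2,0.4,0.55,0.55,0.55],
)

```text
time_s: 34.08
tcp_pos: [0.4118, -0.2447, 0.1058]
ee_rot: [[-0.376, -0.927, 0.002], [-0.927, 0.376, -0.0], [-0.0, -0.002, -1.0]]
wrist_force: [-0.1, 1.0, 0.4]
gripper_width: 0.707
gripper_force: 0.0
```

>>> servo_tool(
  slide=[
    [0,0,0],
    [0,0,0],
    [0,0,0],
    [0,0,0],
    [0,0,0],
  ],
  spin=[0,0,0,0,0],
  grip=[0.55,0.55,0.55,0.55,0.55],
)

```text
time_s: 34.5
tcp_pos: [0.4113, -0.2446, 0.1053]
ee_rot: [[-0.376, -0.927, 0.0], [-0.927, 0.376, -0.0], [0.0, -0.0, -1.0]]
wrist_force: [-0.7, 0.2, 3.8]
gripper_width: 0.548
gripper_force: 30.0
```

>>> servo_tool(
  slide=[
    [0,0,-0.01],
    [0,0,-0.03],
    [0,0,-0.06],
    [0,0,-0.09],
    [0,0,-0.12],
  ],
  spin=[0,0,0,0,0],
  grip=[0.55,0.55,0.55,0.55,0.55],
)

```text
time_s: 34.92
tcp_pos: [0.4105, -0.2442, 0.2253]
ee_rot: [[-0.377, -0.926, -0.002], [-0.926, 0.377, 0.001], [-0.0, 0.002, -1.0]]
wrist_force: [0.8, -0.1, -2.6]
gripper_width: 0.543
gripper_force: 30.0
```

>>> servo_tool(
  slide=[
    [0,0,-0.03],
    [0,0,-0.06],
    [0,0,-0.08],
    [0,0,-0.09],
    [0,0,-0.09],
  ],
  spin=[-5,-10,-15,-19,-19],
  grip=[0.55,0.55,0.55,0.55,0.55],
)

```text
time_s: 35.33
tcp_pos: [0.4123, -0.2448, 0.317]
ee_rot: [[-0.053, -0.999, 0.005], [-0.999, 0.053, -0.001], [0.001, -0.005, -1.0]]
wrist_force: [0.3, -0.4, -2.2]
gripper_width: 0.55
gripper_force: 30.0
```

```bash
python3 - <<'E'
from h import *
s=sense();w=snap('wrist');T,W=wcloud(w,s);t=T.reshape(-1,3);print(s['tcp_pos'],psi(s),s['wrist_force'],s['gripper_width'])
m=(abs(t[:,1])<.02)&(t[:,0]>.02)&(t[:,0]<.05)&(t[:,2]>-.03)&(t[:,2]<.015);print('held',m.sum(),np.percentile(t[m],[2,50,98],axis=0))
m=(abs(t[:,1])<.04)&(abs(t[:,0])<.045)&(t[:,2]>-.02)&(t[:,2]<-.003);print(rect(t[m]))
go([.4509,.2130,.315],-93.1)
E
```

```text
[ 0.4123 -0.2448  0.317 ] -93.03731812041823 [ 0.2944 -0.4359 -2.1613] 0.549615094907098
held 3509 [[ 0.0203 -0.0193 -0.012 ]
 [ 0.0283 -0.0005 -0.0107]
 [ 0.0349  0.0194 -0.0011]]
(array([0.0002, 0.0012]), (70.20596313476562, 65.83895874023438), -0.1124725341796875)
GO [-0.4589 -0.0139  0.    ] spin -0.1 rows 12.0 1.0
```

>>> servo_tool(
  slide=[
    [-0.03,-0.001,0],
    [-0.06,-0.002,0],
    [-0.09,-0.003,0],
    [-0.12,-0.004,0],
    [-0.153,-0.0047,0],
  ],
  spin=[0,0,0,0,0],
  grip=[0.55,0.55,0.55,0.55,0.55],
)

```text
time_s: 35.8
tcp_pos: [0.4231, -0.0909, 0.3127]
ee_rot: [[-0.057, -0.998, -0.004], [-0.998, 0.057, 0.0], [-0.0, 0.004, -1.0]]
wrist_force: [1.4, -0.2, -2.2]
gripper_width: 0.552
gripper_force: 30.0
```

>>> servo_tool(
  slide=[
    [-0.03,-0.001,0],
    [-0.06,-0.002,0],
    [-0.09,-0.003,0],
    [-0.12,-0.004,0],
    [-0.153,-0.0047,0],
  ],
  spin=[0,0,0,0,0],
  grip=[0.55,0.55,0.55,0.55,0.55],
)

```text
time_s: 36.22
tcp_pos: [0.436, 0.0615, 0.3129]
ee_rot: [[-0.057, -0.998, -0.004], [-0.998, 0.057, -0.001], [0.001, 0.004, -1.0]]
wrist_force: [0.9, 0.5, -2.2]
gripper_width: 0.549
gripper_force: 30.0
```

>>> servo_tool(
  slide=[
    [-0.035,-0.001,0],
    [-0.07,-0.002,0],
    [-0.105,-0.003,0],
    [-0.135,-0.004,0],
    [-0.153,-0.0047,0],
  ],
  spin=[0,0,0,0,0],
  grip=[0.55,0.55,0.55,0.55,0.55],
)

```text
time_s: 36.63
tcp_pos: [0.4494, 0.2155, 0.3122]
ee_rot: [[-0.054, -0.999, -0.004], [-0.999, 0.054, -0.002], [0.002, 0.004, -1.0]]
wrist_force: [-0.1, -0.6, -2.2]
gripper_width: 0.548
gripper_force: 30.0
```

>>> servo_tool(
  slide=[
    [0,0,0],
    [0,0,0],
    [0,0,0.01],
    [0,0,0.03],
    [0,0,0.05],
  ],
  spin=[0,0,0,0,0],
  grip=[0.55,0.55,0.55,0.55,0.55],
)

```text
time_s: 37.05
tcp_pos: [0.4499, 0.2118, 0.2638]
ee_rot: [[-0.056, -0.998, 0.0], [-0.998, 0.056, 0.001], [-0.001, 0.0, -1.0]]
wrist_force: [1.2, -0.5, -2.6]
gripper_width: 0.549
gripper_force: 30.0
```

>>> servo_tool(
  slide=[
    [0,0,0.02],
    [0,0,0.035],
    [0,0,0.048],
    [0,0,0.057],
    [0,0,0.062],
  ],
  spin=[0,0,0,0,0],
  grip=[0.55,0.55,0.55,0.55,0.55],
)

```text
time_s: 37.47
tcp_pos: [0.4493, 0.2112, 0.2012]
ee_rot: [[-0.056, -0.998, -0.003], [-0.998, 0.056, -0.002], [0.003, 0.003, -1.0]]
wrist_force: [-6.0, -1.4, 12.7]
gripper_width: 0.546
gripper_force: 30.0
```

>>> servo_tool(
  slide=[
    [0,0,0],
    [0,0,0],
    [0,0,0],
    [0,0,0],
    [0,0,0],
  ],
  spin=[0,0,0,0,0],
  grip=[0.55,0.45,0.25,0,0],
)

```text
time_s: 37.88
tcp_pos: [0.4509, 0.2134, 0.2041]
ee_rot: [[-0.054, -0.999, 0.002], [-0.999, 0.054, 0.001], [-0.002, -0.002, -1.0]]
wrist_force: [-0.1, -0.4, -0.4]
gripper_width: 0.695
gripper_force: 0.0
```

>>> servo_tool(
  slide=[
    [0,0,0],
    [0,0,0],
    [0,0,-0.03],
    [0,0,-0.06],
    [0,0,-0.07],
  ],
  spin=[0,0,0,0,0],
  grip=[0,0,0,0,0],
)

```text
time_s: 38.3
tcp_pos: [0.4522, 0.2139, 0.2777]
ee_rot: [[-0.053, -0.999, 0.007], [-0.999, 0.053, 0.004], [-0.004, -0.007, -1.0]]
wrist_force: [0.5, 0.1, 1.1]
gripper_width: 0.987
gripper_force: 0.0
```

```bash
python3 - <<'E'
from c import *
chk();go([.5118,-.2778,.27]);print(sense()['tcp_pos'])
E
```

```text
hung [0.4539 0.29  ] [48.  26.8] -3.9 z 0.212 999
hung [0.4494 0.2129] [70.2 48. ] 86.9 z 0.2121 3899
top
hung [0.4793 0.3865] [100.2  22.4] -68.0 z 0.2109 129
hung [0.4452 0.1491] [126.5  47.9] 85.4 z 0.2126 408
[ 0.4496 -0.3595] [70. 50.] -32.4 0.104 -127.8
38.3 [0.4522 0.2139 0.2777] -93.09098550642314
GO [ 0.4877 -0.0869  0.0056] spin 0 rows 12.0 0.0
[0.4513 0.2138 0.2756]
```

>>> servo_tool(
  slide=[
    [0.03,-0.0055,0],
    [0.06,-0.011,0],
    [0.09,-0.0165,0],
    [0.12,-0.022,0],
    [0.153,-0.0275,0],
  ],
  spin=[0,0,0,0,0],
  grip=[0,0,0,0,0],
)

```text
time_s: 38.82
tcp_pos: [0.4686, 0.0575, 0.2715]
ee_rot: [[-0.053, -0.999, -0.002], [-0.999, 0.053, -0.0], [0.001, 0.002, -1.0]]
wrist_force: [0.5, 0.2, 0.4]
gripper_width: 1.002
gripper_force: 0.0
```

>>> servo_tool(
  slide=[
    [0.03,-0.0055,0],
    [0.06,-0.011,0],
    [0.09,-0.0165,0],
    [0.12,-0.022,0],
    [0.153,-0.0275,0],
  ],
  spin=[0,0,0,0,0],
  grip=[0,0,0,0,0],
)

```text
time_s: 39.23
tcp_pos: [0.4878, -0.0967, 0.2715]
ee_rot: [[-0.054, -0.999, -0.002], [-0.999, 0.054, 0.0], [-0.0, 0.002, -1.0]]
wrist_force: [0.5, 0.5, -0.4]
gripper_width: 1.002
gripper_force: 0.0
```

>>> servo_tool(
  slide=[
    [0.03,-0.0055,0],
    [0.06,-0.011,0],
    [0.09,-0.0165,0],
    [0.12,-0.022,0],
    [0.153,-0.0275,0],
  ],
  spin=[0,0,0,0,0],
  grip=[0,0,0,0,0],
)

```text
time_s: 39.65
tcp_pos: [0.5071, -0.2508, 0.2712]
ee_rot: [[-0.054, -0.999, -0.003], [-0.999, 0.054, 0.001], [-0.001, 0.003, -1.0]]
wrist_force: [0.4, -0.4, 0.2]
gripper_width: 1.003
gripper_force: 0.0
```

>>> servo_tool(
  slide=[
    [0.014,-0.002,0],
    [0.028,-0.005,0],
    [0.028,-0.005,0.02],
    [0.028,-0.005,0.045],
    [0.028,-0.005,0.064],
  ],
  spin=[0,0,0,0,0],
  grip=[0,0,0,0,0],
)

```text
time_s: 40.07
tcp_pos: [0.5104, -0.2775, 0.2067]
ee_rot: [[-0.055, -0.999, -0.002], [-0.999, 0.055, 0.002], [-0.002, 0.002, -1.0]]
wrist_force: [-0.5, -0.7, -0.5]
gripper_width: 1.0
gripper_force: 0.0
```

>>> servo_tool(
  slide=[
    [0,0,0],
    [0,0,0.025],
    [0,0,0.045],
    [0,0,0.057],
    [0,0,0.063],
  ],
  spin=[0,0,0,0,0],
  grip=[0,0,0,0,0.1],
)

```text
time_s: 40.48
tcp_pos: [0.5107, -0.2774, 0.1448]
ee_rot: [[-0.053, -0.999, -0.002], [-0.999, 0.053, 0.001], [-0.001, 0.002, -1.0]]
wrist_force: [-0.5, 0.2, 0.2]
gripper_width: 0.975
gripper_force: 0.0
```

>>> servo_tool(
  slide=[
    [0,0,0],
    [0,0,0],
    [0,0,0],
    [0,0,0],
    [0,0,0],
  ],
  spin=[0,0,0,0,0],
  grip=[0.3,0.45,0.6,0.6,0.6],
)

```text
time_s: 40.9
tcp_pos: [0.5118, -0.2782, 0.1471]
ee_rot: [[-0.054, -0.999, 0.002], [-0.999, 0.054, -0.001], [0.0, -0.002, -1.0]]
wrist_force: [0.2, -0.7, -0.1]
gripper_width: 0.626
gripper_force: 0.0
```

>>> servo_tool(
  slide=[
    [0,0,0],
    [0,0,0],
    [0,0,0],
    [0,0,0],
    [0,0,0],
  ],
  spin=[0,0,0,0,4],
  grip=[0.6,0.6,0.6,0.6,0.6],
)

```text
time_s: 41.32
tcp_pos: [0.5127, -0.2781, 0.1466]
ee_rot: [[-0.122, -0.992, 0.003], [-0.992, 0.122, -0.001], [0.001, -0.003, -1.0]]
wrist_force: [3.1, 1.5, 0.4]
gripper_width: 0.499
gripper_force: 30.0
```

>>> servo_tool(
  slide=[
    [0,0,0],
    [0,0,0],
    [0,0,0],
    [0,0,0],
    [0,0,0],
  ],
  spin=[7,14,21,28,35],
  grip=[0.6,0.6,0.6,0.6,0.6],
)

```text
time_s: 41.73
tcp_pos: [0.5125, -0.278, 0.1466]
ee_rot: [[-0.674, -0.739, 0.003], [-0.739, 0.674, -0.001], [-0.001, -0.002, -1.0]]
wrist_force: [4.0, -0.3, 2.1]
gripper_width: 0.5
gripper_force: 30.0
```

>>> servo_tool(
  slide=[
    [0,0,0],
    [0,0,0],
    [0,0,0],
    [0,0,0],
    [0,0,0],
  ],
  spin=[7,14,21,28,32],
  grip=[0.6,0.6,0.6,0.6,0.6],
)

```text
time_s: 42.15
tcp_pos: [0.5125, -0.2779, 0.1466]
ee_rot: [[-0.963, -0.269, 0.003], [-0.269, 0.963, -0.0], [-0.003, -0.001, -1.0]]
wrist_force: [2.9, 1.0, -0.1]
gripper_width: 0.501
gripper_force: 30.0
```

>>> servo_tool(
  slide=[
    [0,0,0],
    [0,0,0],
    [0,0,0],
    [0,0,0],
    [0,0,0],
  ],
  spin=[0,0,0,0,0],
  grip=[0.6,0.4,0.2,0,0],
)

```text
time_s: 42.57
tcp_pos: [0.5102, -0.2781, 0.1456]
ee_rot: [[-0.962, -0.274, -0.002], [-0.274, 0.962, 0.0], [0.002, 0.001, -1.0]]
wrist_force: [-0.4, -0.7, 0.9]
gripper_width: 0.718
gripper_force: 0.0
```

>>> servo_tool(
  slide=[
    [0,0,0],
    [0,0,-0.02],
    [0,0,-0.05],
    [0,0,-0.08],
    [0,0,-0.11],
  ],
  spin=[0,0,0,0,0],
  grip=[0,0,0,0,0],
)

```text
time_s: 42.98
tcp_pos: [0.5106, -0.2781, 0.257]
ee_rot: [[-0.962, -0.274, -0.002], [-0.274, 0.962, 0.0], [0.002, 0.001, -1.0]]
wrist_force: [0.4, -0.2, -0.7]
gripper_width: 0.98
gripper_force: 0.0
```

```bash
python3 - <<'E'
from c import *
chk(); wb((.5118,-.2778)); d=snap('top','t2');go([.4105,-.2444,.26],-112)
E
```

```text
top
hung [0.4552 0.2862] [295.3  54.3] 83.7 z 0.213 2038
[ 0.4142 -0.2471] [71. 48.] 77.3 0.103 162.5
42.9833 [ 0.5106 -0.2781  0.257 ] -164.0478294451572
psi -164.0478294451572 [ 0.5135 -0.2794  0.2622]
bracket c [ 0.4142 -0.2466] size [70.7 48.8] long 77.6 z 0.116 r,th 0.102 162.8 2393
knob 3132 [ 0.5099 -0.2784  0.1673] (array([ 0.5114, -0.2782]), 0.024390488862991333)
GO [ 0.0876  0.0599 -0.0033] spin -52.1 rows 3.0 8.0
```

View pics/t2.png

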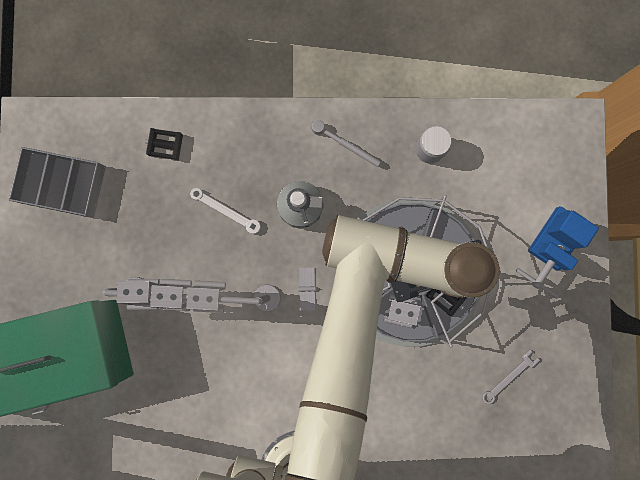

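>>> servo_tool(
  slide=[
    [0.028,0.019,0],
    [0.056,0.038,0],
    [0.0845,0.0568,0],
    [0.0845,0.0568,0],
    [0.0845,0.0568,0],
  ],
  spin=[-7,-14,-21,-28,-35],
  grip=[0,0,0,0,0],
)

```text
time_s: 43.6
tcp_pos: [0.4116, -0.2459, 0.2549]
ee_rot: [[-0.626, -0.78, -0.003], [-0.78, 0.626, 0.001], [0.001, 0.003, -1.0]]
wrist_force: [1.1, -0.2, 0.1]
gripper_width: 1.003
gripper_force: 0.0
```

>>> servo_tool(
  slide=[
    [0,0,0.02],
    [0,0,0.04],
    [0,0,0.06],
    [0,0,0.08],
    [0,0,0.08],
  ],
  spin=[-7,-14,-21,-26.5,-26.5],
  grip=[0,0,0,0,0],
)

```text
time_s: 44.02
tcp_pos: [0.4105, -0.2453, 0.1708]
ee_rot: [[-0.218, -0.976, -0.011], [-0.976, 0.218, 0.004], [-0.002, 0.012, -1.0]]
wrist_force: [-1.2, 0.8, -0.1]
gripper_width: 0.999
gripper_force: 0.0
```

>>> servo_tool(
  slide=[
    [0,0,0.025],
    [0,0,0.045],
    [0,0,0.058],
    [0,0,0.066],
    [0,0,0.07],
  ],
  spin=[0,0,0,0,0],
  grip=[0,0,0,0,0],
)

```text
time_s: 44.43
tcp_pos: [0.4138, -0.2465, 0.1051]
ee_rot: [[-0.22, -0.976, -0.003], [-0.976, 0.22, 0.0], [0.0, 0.003, -1.0]]
wrist_force: [0.1, -0.1, -0.9]
gripper_width: 1.002
gripper_force: 0.0
```

>>> servo_tool(
  slide=[
    [0,0,0],
    [0,0,0],
    [0,0,0],
    [0,0,0],
    [0,0,0],
  ],
  spin=[0,0,0,0,0],
  grip=[0.2,0.4,0.55,0.55,0.55],
)

```text
time_s: 44.85
tcp_pos: [0.4148, -0.2467, 0.1068]
ee_rot: [[-0.218, -0.976, 0.001], [-0.976, 0.218, -0.0], [0.0, -0.001, -1.0]]
wrist_force: [0.3, 0.3, -0.2]
gripper_width: 0.713
gripper_force: 0.0
```

>>> servo_tool(
  slide=[
    [0,0,0],
    [0,0,0],
    [0,0,0],
    [0,0,0],
    [0,0,0],
  ],
  spin=[0,0,0,0,0],
  grip=[0.55,0.55,0.55,0.55,0.55],
)

```text
time_s: 45.27
tcp_pos: [0.4147, -0.2466, 0.1063]
ee_rot: [[-0.218, -0.976, 0.001], [-0.976, 0.218, -0.0], [0.0, -0.001, -1.0]]
wrist_force: [0.1, -0.2, 2.2]
gripper_width: 0.546
gripper_force: 30.0
```

>>> servo_tool(
  slide=[
    [0,0,-0.01],
    [0,0,-0.03],
    [0,0,-0.06],
    [0,0,-0.09],
    [0,0,-0.12],
  ],
  spin=[0,0,0,0,0],
  grip=[0.55,0.55,0.55,0.55,0.55],
)

```text
time_s: 45.68
tcp_pos: [0.4134, -0.2461, 0.2263]
ee_rot: [[-0.219, -0.976, -0.003], [-0.976, 0.219, 0.001], [-0.001, 0.003, -1.0]]
wrist_force: [0.8, -0.5, -2.8]
gripper_width: 0.547
gripper_force: 30.0
```

>>> servo_tool(
  slide=[
    [0,0,-0.03],
    [0,0,-0.06],
    [0,0,-0.08],
    [0,0,-0.09],
    [0,0,-0.09],
  ],
  spin=[-4,-7,-9.4,-9.4,-9.4],
  grip=[0.55,0.55,0.55,0.55,0.55],
)

```text
time_s: 46.1
tcp_pos: [0.415, -0.2467, 0.3175]
ee_rot: [[-0.057, -0.998, 0.003], [-0.998, 0.057, -0.001], [0.0, -0.003, -1.0]]
wrist_force: [1.7, -0.3, -2.8]
gripper_width: 0.546
gripper_force: 30.0
```

```bash
python3 - <<'E'
from h import *
s=sense();w=snap('wrist');T,W=wcloud(w,s);t=T.reshape(-1,3);print(s['tcp_pos'],psi(s),s['wrist_force'],s['gripper_width'])
m=(abs(t[:,1])<.02)&(t[:,0]>.02)&(t[:,0]<.05)&(t[:,2]>-.03)&(t[:,2]<.015);print('held',m.sum(),np.percentile(t[m],[2,50,98],axis=0))
X=pts(snap('top'));Q=X[(X[:,2]>.195)&(X[:,2]<.22)&(X[:,1]<.46)&(X[:,1]>.08)&(X[:,0]>.4)&(X[:,0]<.53)]
for a in np.arange(.16,.44,.02):
    q=Q[(Q[:,1]>a)&(Q[:,1]<a+.02)]; print(round(a,2),len(q),q[:,0].min().round(4),q[:,0].max().round(4),np.percentile(q[:,2],[5,50,95]).round(4))
go([.4465,.1325,.315],-93.1)
E
```

```text
[ 0.415  -0.2467  0.3175] -93.27131684064312 [ 1.7406 -0.2708 -2.8185] 0.5462242888665324
held 3528 [[ 0.0203 -0.0193 -0.0111]
 [ 0.0283 -0.0001 -0.0097]
 [ 0.0351  0.0193 -0.0007]]
0.16 85 0.4254 0.4723 [0.1993 0.2077 0.2151]
0.18 208 0.4239 0.4726 [0.2079 0.2131 0.2171]
0.2 199 0.426 0.4726 [0.2093 0.2128 0.2165]
0.22 200 0.426 0.4747 [0.2083 0.213  0.2165]
0.24 137 0.4281 0.4766 [0.2009 0.2122 0.2168]
0.26 200 0.4284 0.4768 [0.2087 0.2132 0.2166]
0.28 199 0.4303 0.4768 [0.2085 0.213  0.2171]
0.3 199 0.4302 0.4789 [0.2085 0.2127 0.217 ]
0.32 173 0.4325 0.4877 [0.2051 0.2121 0.2169]
0.34 202 0.4413 0.4877 [0.2083 0.2126 0.217 ]
0.36 202 0.4383 0.4876 [0.2074 0.2125 0.217 ]
0.38 205 0.4383 0.4876 [0.2055 0.2125 0.2169]
0.4 62 0.4435 0.4875 [0.2047 0.2076 0.2134]
0.42 53 0.4539 0.4697 [0.1989 0.2064 0.212 ]
0.44 1 0.4628 0.4628 [0.1979 0.1979 0.1979]
GO [-0.3798 -0.0112 -0.0008] spin -0.2 rows 10.0 1.0
```

>>> servo_tool(
  slide=[
    [-0.03,-0.001,0],
    [-0.07,-0.002,0],
    [-0.11,-0.003,0],
    [-0.15,-0.004,0],
    [-0.19,-0.005,0],
  ],
  spin=[0,0,0,0,0],
  grip=[0.55,0.55,0.55,0.55,0.55],
)

```text
time_s: 46.62
tcp_pos: [0.4286, -0.0556, 0.3136]
ee_rot: [[-0.058, -0.998, -0.005], [-0.998, 0.058, -0.0], [0.001, 0.005, -1.0]]
wrist_force: [1.5, 0.1, -2.8]
gripper_width: 0.551
gripper_force: 30.0
```

>>> servo_tool(
  slide=[
    [-0.04,-0.001,0],
    [-0.08,-0.002,0],
    [-0.12,-0.003,0],
    [-0.16,-0.004,0],
    [-0.1915,-0.005,0],
  ],
  spin=[0,0,0,0,0],
  grip=[0.55,0.55,0.55,0.55,0.55],
)

```text
time_s: 47.03
tcp_pos: [0.4445, 0.1361, 0.3135]
ee_rot: [[-0.055, -0.998, -0.004], [-0.998, 0.055, -0.002], [0.002, 0.004, -1.0]]
wrist_force: [1.1, -0.9, -2.4]
gripper_width: 0.55
gripper_force: 30.0
```

>>> servo_tool(
  slide=[
    [0,0,0],
    [0,0,0],
    [0,0,0.01],
    [0,0,0.03],
    [0,0,0.05],
  ],
  spin=[0,0,0,0,0],
  grip=[0.55,0.55,0.55,0.55,0.55],
)

```text
time_s: 47.45
tcp_pos: [0.4453, 0.1325, 0.2644]
ee_rot: [[-0.058, -0.998, -0.001], [-0.998, 0.058, 0.0], [-0.0, 0.001, -1.0]]
wrist_force: [0.5, -0.1, -3.2]
gripper_width: 0.549
gripper_force: 30.0
```

>>> servo_tool(
  slide=[
    [0,0,0.02],
    [0,0,0.035],
    [0,0,0.048],
    [0,0,0.057],
    [0,0,0.062],
  ],
  spin=[0,0,0,0,0],
  grip=[0.55,0.55,0.55,0.55,0.55],
)

```text
time_s: 47.87
tcp_pos: [0.4445, 0.1319, 0.2021]
ee_rot: [[-0.058, -0.998, -0.004], [-0.998, 0.058, -0.002], [0.003, 0.004, -1.0]]
wrist_force: [-10.9, -0.1, 27.2]
gripper_width: 0.547
gripper_force: 30.0
```

>>> servo_tool(
  slide=[
    [0,0,0],
    [0,0,0],
    [0,0,0],
    [0,0,0],
    [0,0,0],
  ],
  spin=[0,0,0,0,0],
  grip=[0.55,0.45,0.25,0,0],
)

```text
time_s: 48.28
tcp_pos: [0.4464, 0.1341, 0.2049]
ee_rot: [[-0.056, -0.998, 0.002], [-0.998, 0.056, 0.001], [-0.001, -0.002, -1.0]]
wrist_force: [0.2, 0.6, 0.8]
gripper_width: 0.696
gripper_force: 0.0
```

>>> servo_tool(
  slide=[
    [0,0,0],
    [0,0,0],
    [0,0,-0.03],
    [0,0,-0.06],
    [0,0,-0.07],
  ],
  spin=[0,0,0,0,0],
  grip=[0,0,0,0,0],
)

```text
time_s: 48.7
tcp_pos: [0.4478, 0.1345, 0.2785]
ee_rot: [[-0.055, -0.998, 0.007], [-0.998, 0.055, 0.003], [-0.003, -0.007, -1.0]]
wrist_force: [-0.4, 1.5, 1.3]
gripper_width: 0.98
gripper_force: 0.0
```

>>> servo_tool(
  slide=[
    [0.03,-0.02,0],
    [0.06,-0.04,0],
    [0.09,-0.06,0],
    [0.12,-0.08,0],
    [0.15,-0.1,0],
  ],
  spin=[0,0,0,0,0],
  grip=[0,0,0,0,0],
)

```text
time_s: 49.12
tcp_pos: [0.5378, -0.023, 0.2741]
ee_rot: [[-0.055, -0.998, 0.0], [-0.998, 0.055, 0.0], [-0.0, -0.0, -1.0]]
wrist_force: [1.7, 1.1, -0.2]
gripper_width: 1.001
gripper_force: 0.0
```

```bash
python3 - <<'E'
from h import *
T=snap('top');S=snap('scene');print(sense()['tcp_pos'],psi())
X=pts(T);Q=X[(X[:,2]>.195)&(X[:,2]<.22)&(X[:,1]<.46)&(X[:,1]>.08)&(X[:,0]>.4)&(X[:,0]<.53)]
for a in np.arange(.08,.44,.01):
    q=Q[(Q[:,1]>a)&(Q[:,1]<a+.01)]; print(round(a,2),len(q),*([q[:,0].min().round(4),q[:,0].max().round(4)] if len(q) else []),end=' | ')
print();look(['bracket1'],'scene',tip_of,6);look(['bracket1'],'top',tip_of,6);look(['rail_mid'],'top');look(['rail_mid'],'scene')
cv2.imwrite('pics/hang.png',np.hstack([cv2.resize(T['pixels'][260:340,90:290],(800,320))[:, :],]))
cv2.imwrite('pics/hang2.png',cv2.resize(S['pixels'][190:480,380:640],(538,600)))
P=near(X,[.684,.0075],.06,.108,.125,.036);t=np.degrees(np.arctan2(P[:,1]-.0075,P[:,0]-.684));print('tab',len(t),t.mean())
go([.684,.0075,.27],-161.4)
E
```

```text
[ 0.5389 -0.025   0.2732] -93.51333772394392
0.08 24 0.4368 0.4525 | 0.09 45 0.4213 0.4658 | 0.1 102 0.4196 0.4639 | 0.11 78 0.4198 0.4618 | 0.12 64 0.4219 0.4527 | 0.13 59 0.4218 0.4507 | 0.14 7 0.4328 0.4504 | 0.15 0 | 0.16 0 | 0.17 0 | 0.18 0 | 0.19 0 | 0.2 0 | 0.21 0 | 0.22 0 | 0.23 0 | 0.24 0 | 0.25 0 | 0.26 0 | 0.27 0 | 0.28 2 0.4303 0.4305 | 0.29 25 0.4303 0.4459 | 0.3 52 0.4302 0.4658 | 0.31 104 0.4325 0.479 | 0.32 74 0.4325 0.4789 | 0.33 103 0.441 0.4877 | 0.34 102 0.4413 0.4877 | 0.35 95 0.4383 0.4877 | 0.36 103 0.4383 0.4876 | 0.37 99 0.4384 0.4876 | 0.38 107 0.4384 0.4875 | 0.39 100 0.4383 0.4876 | 0.4 35 0.4384 0.4875 | 0.41 27 0.4564 0.4675 | 0.42 29 0.4564 0.4697 | 0.43 24 0.4539 0.4696 | 
scene call bracket1 [0.4485 0.134  0.1303] 0.89
scene call bracket1 [0.4579 0.2902 0.1312] 0.83
scene call bracket1 [0.4587 0.3688 0.1291] 0.75
scene call bracket1 [0.4517 0.2136 0.1317] 0.58
top call bracket1 [0.4598 0.3687 0.1311] 0.98
top call bracket1 [0.4566 0.2946 0.1331] 0.66
top call bracket1 [0.4518 0.1338 0.1365] 0.56
scene call rail_mid [0.4596 0.2596 0.201 ] 0.83
tab 0 nan
GO [-0.0368 -0.1453  0.0039] spin 68.2 rows 4.0 10.0<stdin>:9: RuntimeWarning: Mean of empty slice.
  ret = ret.dtype.type(ret / rcount)
```

View pics/hang2.png

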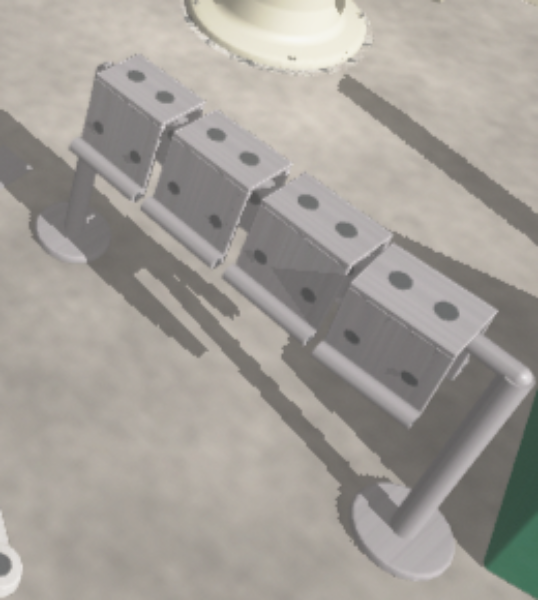

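View pics/hang.png

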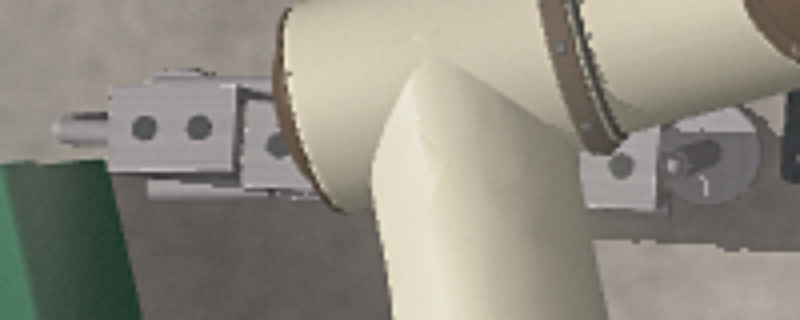

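All four brackets hang astride the rail (tops at (150,80), (235,145), (325,225), (425,290) in the crop), with the far one slightly aside but well within tolerance. Now back to the ring.

>>> servo_tool(
  slide=[
    [-0.0092,-0.0363,0],
    [-0.0184,-0.0727,0],
    [-0.0276,-0.109,0],
    [-0.0368,-0.1453,0],
    [-0.0368,-0.1453,0],
  ],
  spin=[7,14,21,28,35],
  grip=[0,0,0,0,0],
)

```text
time_s: 49.83
tcp_pos: [0.6888, 0.0102, 0.2696]
ee_rot: [[-0.621, -0.784, -0.003], [-0.784, 0.621, -0.001], [0.002, 0.002, -1.0]]
wrist_force: [0.7, -0.4, -0.7]
gripper_width: 0.999
gripper_force: 0.0
```

>>> servo_tool(
  slide=[
    [0,0,0],
    [0,0,0],
    [0,0,0],
    [0,0,0],
    [0,0,0],
  ],
  spin=[7,14,21,28,33],
  grip=[0,0,0,0,0],
)

```text
time_s: 50.25
tcp_pos: [0.6839, 0.009, 0.2743]
ee_rot: [[-0.948, -0.319, 0.0], [-0.319, 0.948, 0.0], [-0.0, 0.0, -1.0]]
wrist_force: [0.7, -0.0, -0.7]
gripper_width: 0.996
gripper_force: 0.0
```

>>> servo_tool(
  slide=[
    [0,0,0],
    [0,0,0],
    [0,0,0],
    [0,0,0],
    [0,0,0],
  ],
  spin=[0,0,0,0,0],
  grip=[0,0,0,0,0],
)

```text
time_s: 50.67
tcp_pos: [0.6843, 0.0073, 0.2742]
ee_rot: [[-0.946, -0.323, 0.0], [-0.323, 0.946, 0.0], [-0.0, 0.0, -1.0]]
wrist_force: [0.3, -0.3, -0.4]
gripper_width: 1.0
gripper_force: 0.0
```

```bash
cat > r.py <<'E'
from h import *
s=sense();w=snap('wrist');T,W=wcloud(w,s);P=W.reshape(-1,3);P=P[~np.isnan(P[:,0])]
k=near(P,[.684,.008],.03,.138,.156);rc=circ(k)[0];print('cap',k.mean(0),rc)
for nm,z0,z1,r0 in(('tab',.108,.125,.036),('lug',.09,.104,.04)):
    Q=near(P,rc,.06,z0,z1,r0);t=np.degrees(np.arctan2(Q[:,1]-rc[1],Q[:,0]-rc[0]));m=(t<-130)|(t>150)
    print(nm,m.sum(),t[m].mean() if m.any() else 0,(~m).sum(),t[~m].mean() if (~m).any() else 0)
print(s['time_s'],s['tcp_pos'],psi(s));railcheck(P)
go([.684,.0077,.1154],-161.4)
E
python3 r.py
```

```text
cap [0.6818 0.0061 0.1451] [0.6834 0.0068]
tab 258 -161.51327875030108 0 0
lug 34 -161.73081910015298 542 -93.89670289559949
50.6667 [0.6843 0.0073 0.2742] -161.13573500224783
hung [0.4489 0.1877] [49.6 24.4] 1.4 z 0.2118 813
hung [0.4453 0.1333] [71.6 50. ] 87.6 z 0.212 2993
GO [0.0001 0.0006 0.1587] spin 0.2 rows 4.0 1.0
```

>>> servo_tool(
  slide=[
    [0,0,0.035],
    [0,0,0.07],
    [0,0,0.1],
    [0,0,0.12],
    [0,0,0.13],
  ],
  spin=[0,0,0,0,0],
  grip=[0,0,0,0,0],
)

```text
time_s: 51.13
tcp_pos: [0.6824, 0.0067, 0.1401]
ee_rot: [[-0.947, -0.322, -0.006], [-0.322, 0.947, -0.001], [0.006, 0.001, -1.0]]
wrist_force: [-0.3, 0.2, 0.3]
gripper_width: 1.001
gripper_force: 0.0
```

>>> servo_tool(
  slide=[
    [0,0,0.006],
    [0,0,0.013],
    [0,0,0.02],
    [0,0,0.026],
    [0,0,0.0285],
  ],
  spin=[0,0,0,0,0],
  grip=[0,0,0,0,0],
)

```text
time_s: 51.55
tcp_pos: [0.6844, 0.0071, 0.1154]
ee_rot: [[-0.947, -0.322, 0.0], [-0.322, 0.947, 0.0], [-0.0, 0.0, -1.0]]
wrist_force: [0.0, 0.6, 0.0]
gripper_width: 0.998
gripper_force: 0.0
```

>>> servo_tool(
  slide=[
    [0,0,0],
    [0,0,0],
    [0,0,0],
    [0,0,0],
    [0,0,0],
  ],
  spin=[0,0,0,0,0],
  grip=[0,0.2,0.4,0.45,0.45],
)

```text
time_s: 51.97
tcp_pos: [0.6846, 0.0071, 0.116]
ee_rot: [[-0.947, -0.322, 0.001], [-0.322, 0.947, 0.0], [-0.001, -0.0, -1.0]]
wrist_force: [-0.1, -0.1, -0.4]
gripper_width: 0.779
gripper_force: 0.0
```

>>> servo_tool(
  slide=[
    [0,0,0],
    [0,0,0],
    [0,0,0],
    [0,0,0],
    [0,0,0],
  ],
  spin=[0,0,0,0,0],
  grip=[0.45,0.45,0.45,0.45,0.45],
)

```text
time_s: 52.38
tcp_pos: [0.6845, 0.0068, 0.1158]
ee_rot: [[-0.947, -0.322, 0.0], [-0.322, 0.947, -0.0], [-0.0, -0.0, -1.0]]
wrist_force: [1.4, -0.9, 1.3]
gripper_width: 0.631
gripper_force: 30.0
```

>>> servo_tool(
  slide=[
    [0,0,0],
    [0,0,0],
    [0,0,0],
    [0,0,0],
    [0,0,0],
  ],
  spin=[-6,-13,-20,-27,-34],
  grip=[0.45,0.45,0.45,0.45,0.45],
)

```text
time_s: 52.8
tcp_pos: [0.6845, 0.0068, 0.1157]
ee_rot: [[-0.6, -0.8, 0.0], [-0.8, 0.6, -0.0], [-0.0, -0.0, -1.0]]
wrist_force: [-0.3, -1.9, 1.3]
gripper_width: 0.631
gripper_force: 30.0
```

>>> servo_tool(
  slide=[
    [0,0,0],
    [0,0,0],
    [0,0,0],
    [0,0,0],
    [0,0,0],
  ],
  spin=[-7,-14,-21,-28,-34.7],
  grip=[0.45,0.45,0.45,0.45,0.45],
)

```text
time_s: 53.22
tcp_pos: [0.6845, 0.0068, 0.1157]
ee_rot: [[-0.038, -0.999, 0.0], [-0.999, 0.038, -0.0], [0.0, -0.0, -1.0]]
wrist_force: [-0.2, -1.7, -0.2]
gripper_width: 0.63
gripper_force: 30.0
```

>>> servo_tool(
  slide=[
    [0,0,0],
    [0,0,0],
    [0,0,0],
    [0,0,0],
    [0,0,0],
  ],
  spin=[0,0,0,0,0],
  grip=[0.45,0.45,0.3,0.1,0],
)

```text
time_s: 53.63
tcp_pos: [0.6841, 0.0074, 0.1153]
ee_rot: [[-0.045, -0.999, -0.001], [-0.999, 0.045, 0.0], [-0.0, 0.001, -1.0]]
wrist_force: [-0.2, 0.3, 0.1]
gripper_width: 0.773
gripper_force: 0.0
```

>>> servo_tool(
  slide=[
    [0,0,0],
    [0,0,0],
    [0,0,0],
    [0,0,-0.02],
    [0,0,-0.05],
  ],
  spin=[0,0,0,0,0],
  grip=[0,0,0,0,0],
)

```text
time_s: 54.05
tcp_pos: [0.682, 0.0069, 0.162]
ee_rot: [[-0.044, -0.999, -0.009], [-0.999, 0.044, -0.001], [0.001, 0.009, -1.0]]
wrist_force: [0.1, 0.7, 0.0]
gripper_width: 0.989
gripper_force: 0.0
```

>>> servo_tool(
  slide=[
    [0,0,-0.03],
    [0,0,-0.06],
    [0,0,-0.09],
    [0,0,-0.11],
    [0,0,-0.11],
  ],
  spin=[0,0,0,0,0],
  grip=[0,0,0,0,0],
)

```text
time_s: 54.47
tcp_pos: [0.6866, 0.007, 0.2822]
ee_rot: [[-0.043, -0.999, 0.011], [-0.999, 0.043, 0.001], [-0.001, -0.011, -1.0]]
wrist_force: [0.1, 0.7, 1.7]
gripper_width: 0.997
gripper_force: 0.0
```

```bash
python3 r.py; python3 - <<'E'
from h import *
d=snap('scene','end');snap('top')
look(['ring_tab','wet_pedal','leaf_hinge','crank_arm'],'scene');look(['bracket1'],'scene',tip_of,6);look(['wet_pedal','ring_tab','leaf_hinge','crank_arm'],'top')
E
```

```text
cap [0.6835 0.0049 0.145 ] [0.6836 0.0063]
tab 0 0 252 -92.909800781732
lug 202 -161.64682927781425 327 -93.06004647368916
54.4667 [0.6866 0.007  0.2822] -92.4898539405409
GO [-0.0004  0.0015  0.1636] spin 68.9 rows 4.0 10.0
scene call ring_tab [ 0.6815 -0.0449  0.1113] 0.74
scene call wet_pedal [ 0.4522 -0.362   0.035 ] 0.4
scene call leaf_hinge [ 0.4713 -0.0123 -0.0008] 0.55
scene call crank_arm [ 0.6683  0.2038 -0.0023] 0.66
scene call bracket1 [0.4581 0.3702 0.1321] 0.85
scene call bracket1 [0.4477 0.1321 0.1331] 0.72
scene call bracket1 [0.4603 0.2913 0.1317] 0.63
scene call bracket1 [ 0.6682  0.201  -0.0034] 0.18
top call wet_pedal [ 0.4529 -0.3616  0.0391] 0.62
top call ring_tab [ 0.6832 -0.0468  0.1125] 0.64
top call leaf_hinge [ 0.4683 -0.0112  0.001 ] 0.84
top call crank_arm [ 0.67    0.2065 -0.0004] 0.72
```

View pics/end.png

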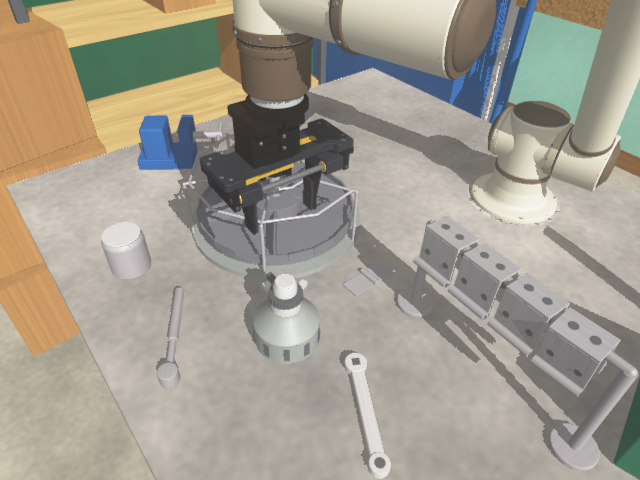

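The tab (-92.9°) is centred over the broad lug, all four brackets hang on the rail (445,245 to 580,345), the pedal is in its bay and the hand is clear. I hand the job in.

```bash
python3 -c "
from station import *
print(finish_job())"
```

```text
the job is handed in; nothing more can be done
None
```

The job is handed in: all four brackets hang astride the rail, the air ring is open over the broad lug and the pedal is in its bay, but no verdict came back, and when I lowered onto the first bracket the wrist force jumped to about 70 N, probably the gripper body touching the hub knob, which may have broken the 40 N limit.

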